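Charge the polishing pot

TASK

Swing the cover of the polishing pot right out, clear of the pot's mouth, put the green pen barrel into the pot, and use the hand scoop to transfer every porcelain ball from both lanes of the tray into the pot as well, never touching the balls with the fingers. Then stand the scoop level, back on its cork mat, and swing the cover back over the pot until it meets its stop, leaving the other things on the bench where they are.

Things in the scene. Friction and masses are not known exactly. Their poses are not given: they have to be found in the camera images.
- cover (a joint): hinge of the pot's swing cover, rad: 0 = cover centred over the pot, against its stop; grows anticlockwise seen from above as it swings out to the robot's left, end stop 1.7. About 0.12 N m of friction: it stays where it is left
- cover_knob (a point): middle of the cover's upright round wooden knob, 22 mm across and 36 mm tall (point 18 mm below its top, 112 mm above the bench), standing on the centre of the cover. The cover is a metal disc 112 mm across, underside 75 mm above the bench, on a bar 14 mm wide whose top is 89 mm above the bench
- cover_hinge (a point): point on the cover's vertical hinge axis at knob height (112 mm up), 105 mm from the knob; the hinge post and hub are 28 mm across with top 100 mm above the bench. The post stands on the robot's side of the pot
- pot: fixed round open metal polishing pot, 120 mm across at the rim, 112 mm at the foot, 70 mm high, wall 4 mm, floor 5 mm thick; origin: centre of its underside, on the bench
- barrel: hexagonal green celluloid pen barrel, 75 mm long (its x axis), 13 mm across flats, 15 mm across corners, 14 g, lying on the bench; origin: its centre
- tray: fixed wooden tray, 200 x 154 mm, with two parallel lanes along its x axis; origin: centre of its underside. Each lane is 68 mm wide between walls 6 mm thick, tops 28 mm above the bench. The balls start in the -x half of the lanes (the end nearer the robot); a lane may be empty
- lane_a (a point): centre of the floor of the tray's -y lane, 6 mm above the bench, 37 mm from the tray's centre. The lane floor is flat 75 mm either way along the tray's x axis; beyond, both ends rise outward at 45 degrees to the rim. ball1 to ball4 lie in this lane
- lane_b (a point): centre of the floor of the tray's +y lane, which is like lane_a; ball5 to ball8 lie in this lane
- scoop: sheet-metal hand scoop, 110 g; origin: centre of the underside of its floor plate; x points out of its open mouth, z up. Floor 66 mm (x) by 60 mm (y), 1.5 mm thick; side walls 24 mm high, 2 mm thick, from x = -33 to +19 mm; back wall at x = -33 mm. Upright wooden handle 12 mm (x) by 26 mm (y), centred at x = -27 mm, up to z = 80 mm. Starts on the mat, mouth roughly towards the robot
- scoop_grip (a point): point in the scoop's handle (x = -27 mm, 62 mm above the underside), good place for the TCP
- scoop_lip (a point): middle of the scoop's front lip (x = +33 mm), at its underside
- mat: fixed cork mat, 120 (x) by 90 mm (y), 3 mm thick; origin: centre of its underside
- burnisher: bystander: boxwood burnisher 18 x 130 x 14 mm; origin: centre of its underside
- block: bystander: brass knock-out block 55 x 55 x 30 mm; origin: centre of its underside
- ink: bystander: ink jar 52 mm across, 60 mm high; origin: centre of its underside
- section: bystander: black hard-rubber pen section standing upright, 18 mm across, 40 mm high; origin: centre of its underside
- ball1: white porcelain polishing ball, 20 mm across, 10.5 g, rolls easily; origin: its centre; may be absent
- ball2: white porcelain polishing ball, 20 mm across, 10.5 g, rolls easily; origin: its centre; may be absent
- ball3: white porcelain polishing ball, 20 mm across, 10.5 g, rolls easily; origin: its centre; may be absent
- ball4: white porcelain polishing ball, 20 mm across, 10.5 g, rolls easily; origin: its centre; may be absent
- ball5: white porcelain polishing ball, 20 mm across, 10.5 g, rolls easily; origin: its centre; may be absent
- ball6: white porcelain polishing ball, 20 mm across, 10.5 g, rolls easily; origin: its centre; may be absent
- ball7: white porcelain polishing ball, 20 mm across, 10.5 g, rolls easily; origin: its centre; may be absent
- ball8: white porcelain polishing ball, 20 mm across, 10.5 g, rolls easily; origin: its centre; may be absent
There are look-alikes about, which are no part of the job. There is more than one size of the pot; the job needs the middle-sized.

How it is judged:
By the outcome, as a careful person would: the job done as asked, in the order asked, and still so for the second after the job is handed in, with the robot touching nothing.
Of ball1, ball2, ball3, ball4, ball5, ball6, ball7, ball8 only 4 to 8 are there at a start; the rules pass over those that are not, and their reading is None.
At some moment in a run one of barrel, scoop may be knocked a few centimetres aside while the robot is not near it.
It also fails if it takes over 210 s, if anything falls off the work surface, if the arm or the gripper's body presses on something with over 40 N, if the wrist force passes 120 N, or if a joint passes its speed limit or range.

ROBOT

A 7-joint arm with a two-finger parallel gripper is mounted at the origin on the work surface. World frame = base frame: x ahead of the robot, y to its left, z up, the work surface at z = 0. Lengths are in m, angles in rad, forces in N, time in s.
With the tool pointing down it reaches from about 0.425 to 0.875 m from the base axis. Payload 8.4 kg.
Tool frame: the origin (TCP) lies between the finger pads, 19 mm behind the fingertips; this is the grasp point; z points along the fingers, y is the line along which they close (so a half turn about z gives the same grasp; the last joint's range is limited). The gripper opens to 87 mm and grips with 3 to 60 N. Pads are 19 mm wide; open, the fingers measure 117 mm over their backs; the gripper's body (75 mm by 190 mm) begins 51 mm behind the grasp point.
Start: joints at [1.119, 0.333, 0.04, 1.465, -0.013, 1.343, -0.059], TCP at [0.225, -0.61, 0.241] pointing down, gripper open.
Joint ranges: [-2.58, 2.58], [-0.38, 2.09], [-1.3, 1.39], [0.25, 2.4], [-1.5, 4.64], [0.08, 2.09], [-2.65, 2.65]. Speed limits (rad/s): [2.22, 2.22, 2.79, 2.79, 3.14, 3.14, 3.14].

INTERFACE

Orientations are given as a rotation vector (axis times angle).
In Python, from rig import manip gives the robot as it stands.
- The arm moves only by the shell command python3 -m jog 'ROWS' [FORCE]. ROWS is JSON, a list of rows, each an object with "delta_pos": the shift along the tool's x, y, z in cm, a list of three; "turn": the turn, a rotation vector about the tool's x, y, z in rad, a list of three; "fingers": the opening in per cent of the stroke, from 0 (shut) to 100 (fully open). In form: [{"delta_pos": [tx, ty, tz], "turn": [ax, ay, az], "fingers": fingers}, ...]. A call has 1 to 10 rows; each row shifts and turns the commanded pose from where the row before left it, along the tool's axes as they then stand; what a row does not reach is not made up. A row lasts 1/8 s, in which the tool goes at most 62.5 mm and 10.7 degrees, less where a joint would pass 70% of its speed; a pose out of reach is approached as far as the arm can. A call with a gripper value outside its range is refused whole. The fingers move at their own pace and stop on an object; FORCE is the grip in N (left out, the last holds). Time passes only in rows, so rows that do not move let the fingers close. It gives the time, the measured TCP pose, the force, the opening and the grip force at its end, in the units of the state.
- manip.sense(): the state, without advancing time (a new reading comes with each control period).
- manip.get_image(name): name is "scene" or "top" or "wrist"; returns a dict with "image" (400x640x3 uint8, blue, green, red), "intrinsics" (3x3 intrinsics, pixels), "view" (4x4, takes a point from world to camera coordinates). Camera axes: x right, y down, z forward; pixel columns grow to the right and rows downward; lengths in m; the calibration is good to about 2 mm. A picture is of the moment at which its call begins. There is no depth.
- manip.hand_in(): hands the job in; it is judged then, once.
The state is a dict: "time_s": time; "qpos": joint angles; "joint_velocities": joint speeds; "tau": joint torques, N m; "ee_pos": TCP position; "tool_rot": TCP orientation; "ft_force": force on the tool from outside, world axes, zero at the start; "torque": the same for the moment, N m; "grip_width": finger opening in m; "grasp_force": force on a finger pad.
Only numpy, scipy, OpenCV 4.12 (cv2) and the standard library are available. Lean on these libraries where they do the work, as an engineer would, in place of code of your own. Each camera call takes 0.05 s, during which the arm holds its last target. There are 200 camera calls.

## Working session

There is one attempt and no reset: what is moved stays moved. The work goes in short steps, Python scripts to look and compute and a shell command to move; the robot and the scene stay as the last step left them, time stands still between calls to the robot, and variables do not carry over. Pictures are saved under pics/ and viewed, at most 14 in all, crops included, and the job is handed in when it is done.

```bash
mkdir -p pics; ls; cat > h.py <<'E'
import numpy as np, cv2
from scipy.spatial.transform import Rotation as R
from rig import manip
def shot(n,f,crop=None,s=1):
    d=manip.get_image(n); im=d["image"]; np.savez('pics/'+f+'.npz',image=im,K=d["intrinsics"],V=d["view"])
    if crop: im=im[crop[1]:crop[3],crop[0]:crop[2]]
    if s!=1: im=cv2.resize(im,None,fx=s,fy=s,interpolation=cv2.INTER_CUBIC)
    cv2.imwrite('pics/'+f+'.png',im); return d
def ray(f,u,v,z):
    d=np.load('pics/'+f+'.npz'); V=d['V'];Rm=V[:3,:3];c=-Rm.T@V[:3,3]
    r=Rm.T@np.linalg.inv(d['K'])@np.array([u,v,1.]); return (c+r*(z-c[2])/r[2])
def proj(f,p):
    d=np.load('pics/'+f+'.npz'); q=d['K']@(d['V']@np.append(p,1))[:3]; return q[:2]/q[2]
def tool(dp=None,to=None):
    "delta in tool axes (cm) to reach world point"
    s=manip.sense(); Rm=R.from_rotvec(s['tool_rot']).as_matrix()
    return (Rm.T@(np.array(to)-s['ee_pos']))*100
def st():
    s=manip.sense(); Rm=R.from_rotvec(s['tool_rot']).as_matrix(); print(s['time_s'],np.round(s['ee_pos'],4),'\n',np.round(Rm,3),np.round(s['grip_width'],4),np.round(s['qpos'],2),np.round(s['ft_force'],1))
E
python3 - <<'E'
from h import *
shot('top','top0'); shot('scene','scene0'); st()
d=np.load('pics/top0.npz'); print(d['K'],d['V'])
E
```

```text
pics
0.1 [ 0.2244 -0.6096  0.2404] 
 [[ 0.938  0.346 -0.001]
 [ 0.346 -0.938  0.001]
 [-0.    -0.001 -1.   ]] 0.0868 [ 1.12  0.33  0.04  1.47 -0.01  1.34 -0.06] [ 0.2 -0.1  1. ]
[[450.62715583   0.         314.79032137]
 [  0.         450.62715583 202.22056013]
 [  0.           0.           1.        ]] [[ 0.01862898 -0.99977912 -0.00972949  0.0613037 ]
 [-0.99028385 -0.01710905 -0.13800429  0.4775847 ]
 [ 0.13780734  0.01220584 -0.99038384  1.29016282]
 [ 0.          0.          0.          1.        ]]
```

View pics/top0.png

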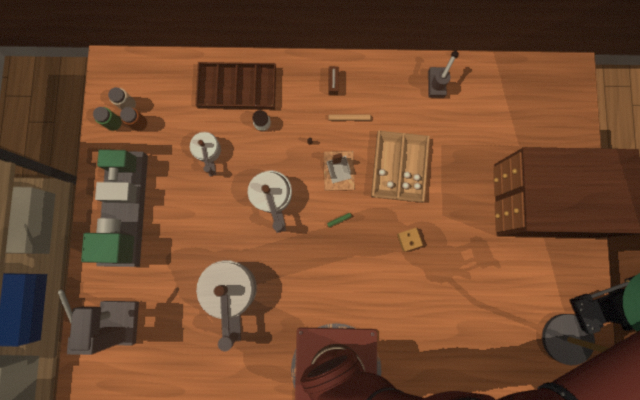

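View pics/scene0.png

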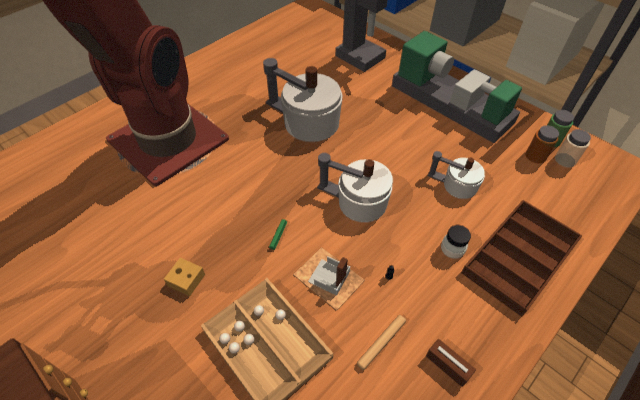

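Candidates (top view): pots at (226,290) large, (269,190) middle, (204,147) small → middle. Tray with balls (402,166), dark divided rack (236,86) is a look-alike. Barrel: the green stick (340,220); burnisher (350,118). Close crop to check.

```bash
python3 - <<'E'
from h import *
im=np.load('pics/top0.npz')['image'][105:265,240:440]
cv2.imwrite('pics/c0.png',cv2.resize(im,None,fx=3.75,fy=3.75,interpolation=cv2.INTER_CUBIC))
E
```

```text
(no output)
```

View pics/c0.png

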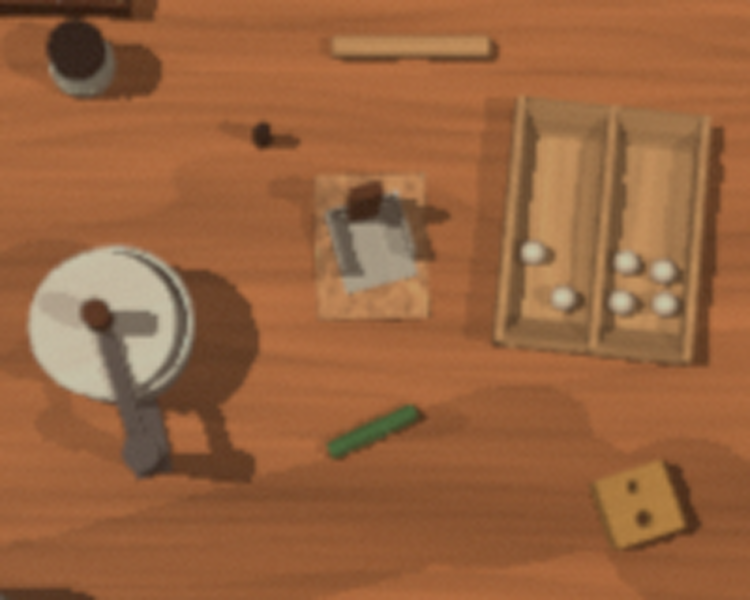

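Crop shows: middle pot's knob (97,312), hub (146,455); barrel ends (331,450)-(418,412); scoop handle top (365,198), lip corners (345,291),(416,275); tray corners (519,97),(711,118),(690,362),(497,342); balls: 2 in lane_b, 4 in lane_a.

```bash
python3 - <<'E'
from h import *
def P(c,z): return ray('top0',240+(c[0]+.5)/3.75-.5,105+(c[1]+.5)/3.75-.5,z)
L=dict(knob=((97,312),.13),hub=((146,455),.1),b1=((331,450),.007),b2=((418,412),.007),handle=((365,198),.083),lipL=((345,291),.004),lipR=((416,275),.004),
t1=((519,97),.028),t2=((711,118),.028),t3=((690,362),.028),t4=((497,342),.028),m1=((317,174),.003),m2=((428,174),.003),m3=((430,318),.003),m4=((319,318),.003),block=((641,503),.03),ink=((78,50),.06),section=((261,134),.04),burnL=((333,46),.014),burnR=((490,46),.014))
for i,c in enumerate([(534,252),(565,297),(627,263),(664,270),(622,301),(665,302)]): L['ball%d'%i]=(c,.016)
for k,(c,z) in L.items(): print(k,np.round(P(c,z)[:2],4))
E
```

```text
knob [0.5004 0.2043]
hub [0.399  0.1681]
b1 [0.4134 0.0299]
b2 [ 0.445  -0.0388]
handle [0.6001 0.0082]
lipL [0.5423 0.0205]
lipR [ 0.5564 -0.0365]
t1 [ 0.6985 -0.1165]
t2 [ 0.6836 -0.27  ]
t3 [ 0.4858 -0.2503]
t4 [ 0.4991 -0.099 ]
m1 [0.6389 0.0446]
m2 [ 0.6403 -0.0457]
m3 [ 0.5216 -0.0481]
m4 [0.5201 0.0411]
block [ 0.3745 -0.2104]
ink [0.7215 0.235 ]
section [0.6613 0.0898]
burnL [0.7434 0.0333]
burnR [ 0.7454 -0.0947]
ball0 [ 0.5743 -0.1299]
ball1 [ 0.5382 -0.1545]
ball2 [ 0.5666 -0.2041]
ball3 [ 0.5614 -0.2335]
ball4 [ 0.5357 -0.1998]
ball5 [ 0.5355 -0.234 ]
```

```bash
python3 -m jog '[{"delta_pos":[3.5,-5.1,0],"turn":[0,0,0],"fingers":100},{"delta_pos":[3.5,-5.1,0],"turn":[0,0,0],"fingers":100},{"delta_pos":[3.5,-5.1,0],"turn":[0,0,0],"fingers":100},{"delta_pos":[3.5,-5.1,0],"turn":[0,0,0],"fingers":100},{"delta_pos":[3.5,-5.1,0],"turn":[0,0,0],"fingers":100}]'
python3 -m jog '[{"delta_pos":[0,0,0],"turn":[0,0,-0.174],"fingers":60},{"delta_pos":[0,0,0],"turn":[0,0,-0.174],"fingers":60},{"delta_pos":[0,0,0],"turn":[0,0,-0.174],"fingers":60},{"delta_pos":[0,0,0],"turn":[0,0,-0.174],"fingers":60},{"delta_pos":[0,0,0],"turn":[0,0,-0.174],"fingers":60},{"delta_pos":[0,0,0],"turn":[0,0,-0.174],"fingers":60},{"delta_pos":[0,0,0],"turn":[0,0,-0.174],"fingers":60}]'
python3 -c "
from h import *
st()"
```

```text
time_s: 0.72
ee_pos: [0.3008, -0.3081, 0.2411]
tool_rot: [3.093, 0.551, -0.0]
ft_force: [1.3, 0.1, 0.4]
grip_width: 0.0869
grasp_force: 0.0
time_s: 1.6
ee_pos: [0.3005, -0.31, 0.241]
tool_rot: [-2.215, -2.227, 0.0]
ft_force: [-0.5, 1.2, -0.8]
grip_width: 0.0522
grasp_force: 0.0
1.6 [ 0.3005 -0.31    0.241 ] 
 [[-0.006  1.    -0.   ]
 [ 1.     0.006  0.   ]
 [ 0.    -0.    -1.   ]] 0.0522 [ 0.81 -0.11 -0.1   1.95 -0.01  1.29  0.72] [-0.5  1.2 -0.8]
```

```bash
python3 -m jog '[{"delta_pos":[5.5,3.0,0],"turn":[0,0,0],"fingers":60},{"delta_pos":[5.5,3.0,0],"turn":[0,0,0],"fingers":60},{"delta_pos":[5.5,3.0,0],"turn":[0,0,0],"fingers":60},{"delta_pos":[5.5,3.0,0],"turn":[0,0,0],"fingers":60},{"delta_pos":[5.5,3.0,0],"turn":[0,0,0],"fingers":60},{"delta_pos":[4.0,0.8,0],"turn":[0,0,0],"fingers":60},{"delta_pos":[5.0,0.8,0],"turn":[0,0,0],"fingers":60},{"delta_pos":[5.0,0.8,0],"turn":[0,0,0],"fingers":60},{"delta_pos":[0,0,0],"turn":[0,0,0],"fingers":60}]'
python3 - <<'E'
from h import *
shot('wrist','w1'); st(); print(proj('w1',(0.5004,.2043,.13)))
E
```

```text
time_s: 2.72
ee_pos: [0.4739, 0.1083, 0.2412]
tool_rot: [-2.213, -2.228, -0.002]
ft_force: [-0.2, -0.2, 0.9]
grip_width: 0.052
grasp_force: 0.0
2.775 [0.474  0.1057 0.241 ] 
 [[-0.004  1.    -0.001]
 [ 1.     0.004  0.   ]
 [ 0.    -0.001 -1.   ]] 0.0525 [ 0.36  0.04 -0.68  1.82  0.02  1.29 -0.32] [-0.1 -0.5 -0.3]
[349.48783643  76.40321004]
```

View pics/w1.png

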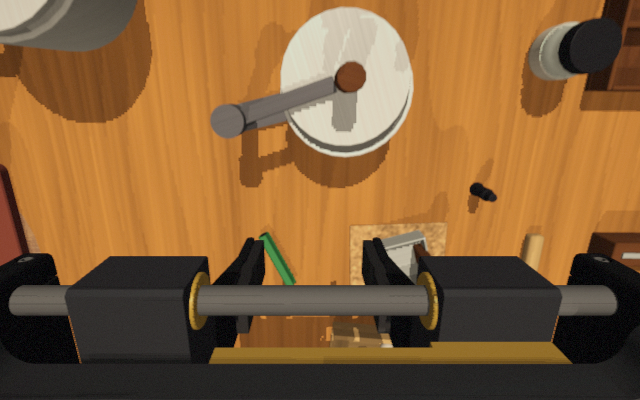

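Wrist view: knob at (350,77), predicted (349,76), so the estimate is good; hub at (229,121).

```bash
python3 -m jog '[{"delta_pos":[5.0,1.3,0],"turn":[0,0,0],"fingers":60},{"delta_pos":[4.8,1.3,0],"turn":[0,0,0],"fingers":60},{"delta_pos":[0,0,4],"turn":[0,0,0],"fingers":60},{"delta_pos":[0,0,4.2],"turn":[0,0,0],"fingers":60},{"delta_pos":[0,0,4.2],"turn":[0,0,0],"fingers":60},{"delta_pos":[0,0,0],"turn":[0,0,0],"fingers":60},{"delta_pos":[0,0,0],"turn":[0,0,0],"fingers":10},{"delta_pos":[0,0,0],"turn":[0,0,0],"fingers":10},{"delta_pos":[0,0,0],"turn":[0,0,0],"fingers":10},{"delta_pos":[0,0,0],"turn":[0,0,0],"fingers":10}]' 12
python3 - <<'E'
from h import *
st(); h=ray('w1',229,121,.1)[:2]; print(h)
k=manip.sense()['ee_pos'][:2]; print(np.linalg.norm(k-h), np.arctan2(*(k-h)[::-1]))
h2=(h+np.array([.399,.1681]))/2; d=(k-h2); h2=k-d/np.linalg.norm(d)*.105; a0=np.arctan2(*(k-h2)[::-1]); print(h2,a0)
p=k
for t in np.arange(.16,1.61,.16):
    n=h2+.105*np.array([np.cos(a0+t),np.sin(a0+t)]); print(np.round((n-p)[::-1]*100,2)); p=n
E
```

```text
time_s: 4.03
ee_pos: [0.5008, 0.2022, 0.118]
tool_rot: [2.221, 2.221, 0.002]
ft_force: [0.4, -1.4, 3.8]
grip_width: 0.0217
grasp_force: 12.0
4.025 [0.5008 0.2022 0.118 ] 
 [[ 0.     1.     0.001]
 [ 1.    -0.     0.   ]
 [ 0.     0.001 -1.   ]] 0.0217 [ 0.18  0.3  -0.74  1.85  0.23  1.08 -0.65] [ 0.4 -1.4  3.8]
[0.40461117 0.17056428]
0.1012862121513176 0.31777022448307746
[0.4011761  0.16912313] 0.3205865807021433
[ 1.55 -0.65]
[ 1.42 -0.89]
[ 1.26 -1.11]
[ 1.07 -1.29]
[ 0.85 -1.45]
[ 0.61 -1.56]
[ 0.35 -1.64]
[ 0.08 -1.68]
[-0.18 -1.67]
[-0.45 -1.62]
```

```bash
python3 -m jog '[{"delta_pos":[1.55,-0.65,0],"turn":[0,0,0],"fingers":10},{"delta_pos":[1.42,-0.89,0],"turn":[0,0,0],"fingers":10},{"delta_pos":[1.26,-1.11,0],"turn":[0,0,0],"fingers":10},{"delta_pos":[1.07,-1.29,0],"turn":[0,0,0],"fingers":10},{"delta_pos":[0.85,-1.45,0],"turn":[0,0,0],"fingers":10},{"delta_pos":[0.61,-1.56,0],"turn":[0,0,0],"fingers":10},{"delta_pos":[0.35,-1.64,0],"turn":[0,0,0],"fingers":10},{"delta_pos":[0.08,-1.68,0],"turn":[0,0,0],"fingers":10},{"delta_pos":[-0.18,-1.67,0],"turn":[0,0,0],"fingers":10},{"delta_pos":[-0.45,-1.62,0],"turn":[0,0,0],"fingers":10}]'
python3 -c "
from h import *
st(); k=manip.sense()['ee_pos'][:2]; d=k-np.array([.4012,.1691]); print(np.linalg.norm(d),np.arctan2(d[1],d[0])-.3206)"
```

```text
time_s: 5.28
ee_pos: [0.3643, 0.269, 0.118]
tool_rot: [2.22, 2.223, 0.004]
ft_force: [1.8, 0.6, 7.1]
grip_width: 0.0214
grasp_force: 12.0
5.275 [0.3643 0.269  0.118 ] 
 [[-0.001  1.     0.002]
 [ 1.     0.001  0.001]
 [ 0.001  0.002 -1.   ]] 0.0214 [ 0.09  0.11 -0.85  2.04  0.09  1.03 -0.8 ] [1.8 0.6 7.1]
0.10647820194198929 1.6039098000444876
```

```bash
python3 -m jog '[{"delta_pos":[0,0,0],"turn":[0,0,0],"fingers":50},{"delta_pos":[0,0,0],"turn":[0,0,0],"fingers":50},{"delta_pos":[0,0,-4],"turn":[0,0,0],"fingers":50},{"delta_pos":[0,0,-4],"turn":[0,0,0],"fingers":50},{"delta_pos":[0,0,-4],"turn":[0,0,0],"fingers":50}]'
python3 -m jog '[{"delta_pos":[-5,4,0],"turn":[0,0,0],"fingers":50},{"delta_pos":[-5,2.2,0],"turn":[0,0,0],"fingers":50},{"delta_pos":[-5.5,1.2,0],"turn":[0,0,0],"fingers":50},{"delta_pos":[-5.5,0.6,0],"turn":[0,0,0],"fingers":50},{"delta_pos":[-5.5,0,0],"turn":[0,0,0],"fingers":50},{"delta_pos":[-5.5,0,0],"turn":[0,0,0],"fingers":50},{"delta_pos":[0,0,0],"turn":[0,0,0],"fingers":50}]'
python3 - <<'E'
from h import *
shot('wrist','w2'); shot('top','top2'); st()
im=np.load('pics/w2.npz')['image']; hsv=cv2.cvtColor(im,cv2.COLOR_BGR2HSV)
m=cv2.inRange(hsv,(45,90,30),(80,255,255)); n,l,s,c=cv2.connectedComponentsWithStats(m)
for i in range(1,n):
    if s[i,4]>150:
        r=cv2.minAreaRect(np.argwhere(l==i)[:,::-1].astype(np.float32)); b=cv2.boxPoints(r); print(r, [np.round(ray('w2',*p,.0065)[:2],4) for p in b])
        q=ray('w2',*c[i],.0065); print(c[i],q)
E
```

```text
time_s: 5.9
ee_pos: [0.3644, 0.2676, 0.2381]
tool_rot: [-2.221, -2.221, 0.002]
ft_force: [0.6, 0.1, -0.1]
grip_width: 0.043
grasp_force: 0.0
time_s: 6.78
ee_pos: [0.4431, -0.0553, 0.2364]
tool_rot: [-2.228, -2.212, 0.002]
ft_force: [0.2, 1.3, -0.3]
grip_width: 0.0438
grasp_force: 0.0
6.875 [ 0.4436 -0.051   0.2367] 
 [[ 0.001  1.    -0.001]
 [ 1.    -0.001  0.001]
 [ 0.001 -0.001 -1.   ]] 0.0439 [ 0.49 -0.06 -0.45  1.92 -0.03  1.28  0.05] [ 0.2  0.1 -0.3]
((300.70001220703125, 124.4000015258789), (70.21253204345703, 12.521980285644531), 63.43495178222656) [array([0.4084, 0.0279]), array([0.4205, 0.0335]), array([ 0.4539, -0.0336]), array([ 0.4413, -0.0399])]
[300.40068493 124.01826484] [ 0.43029114 -0.00168551  0.0065    ]
```

View pics/w2.png

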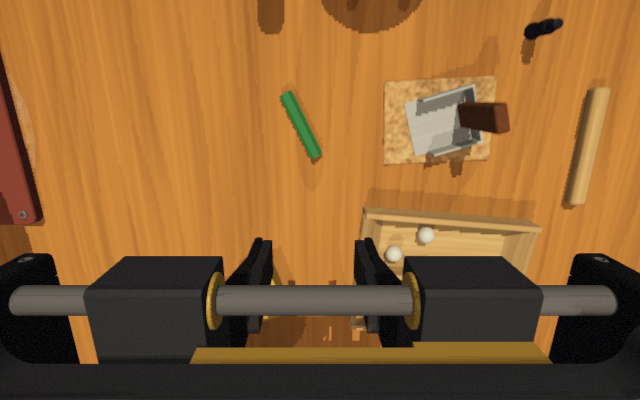

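Barrel at (300,124) in the wrist view, centre (0.430,-0.002); scoop on mat at (445,122).

```bash
python3 -m jog '[{"delta_pos":[4.9,-1.3,0],"turn":[0,0,-0.153],"fingers":50},{"delta_pos":[0,0,0],"turn":[0,0,-0.153],"fingers":50},{"delta_pos":[0,0,0],"turn":[0,0,-0.152],"fingers":50},{"delta_pos":[0,0,5],"turn":[0,0,0],"fingers":50},{"delta_pos":[0,0,5],"turn":[0,0,0],"fingers":50},{"delta_pos":[0,0,5],"turn":[0,0,0],"fingers":50},{"delta_pos":[0,0,3.5],"turn":[0,0,0],"fingers":50},{"delta_pos":[0,0,0],"turn":[0,0,0],"fingers":50}]'
python3 - <<'E'
from h import *
st(); print(tool(to=(.4303,-.0022,.021)))
E
```

```text
time_s: 7.88
ee_pos: [0.4286, -0.0005, 0.0503]
tool_rot: [-1.653, -2.665, 0.003]
ft_force: [-0.8, 0.4, -0.1]
grip_width: 0.0434
grasp_force: 0.0
7.875 [ 0.4286 -0.0005  0.0503] 
 [[-0.444  0.896 -0.005]
 [ 0.896  0.444  0.001]
 [ 0.004 -0.004 -1.   ]] 0.0434 [ 0.39  0.13 -0.51  2.16  0.08  0.87  0.29] [-0.8  0.4 -0.1]
[-0.23639536  0.08496594  2.9297377 ]
```

```bash
python3 -m jog '[{"delta_pos":[-0.2,0.1,1.5],"turn":[0,0,0],"fingers":50},{"delta_pos":[0,0,1.4],"turn":[0,0,0],"fingers":50},{"delta_pos":[0,0,0],"turn":[0,0,0],"fingers":50},{"delta_pos":[0,0,0],"turn":[0,0,0],"fingers":0},{"delta_pos":[0,0,0],"turn":[0,0,0],"fingers":0},{"delta_pos":[0,0,0],"turn":[0,0,0],"fingers":0},{"delta_pos":[0,0,0],"turn":[0,0,0],"fingers":0}]' 15
python3 -m jog '[{"delta_pos":[0,0,-3],"turn":[0,0,0],"fingers":0},{"delta_pos":[0,0,-5],"turn":[0,0,0],"fingers":0},{"delta_pos":[0,0,-5],"turn":[0,0,0],"fingers":0},{"delta_pos":[0,0,-5],"turn":[0,0,0],"fingers":0},{"delta_pos":[0,0,0],"turn":[0,0,0],"fingers":0}]'
python3 - <<'E'
from h import *
st(); print(tool(to=(.5,.204,.2)))
E
```

```text
time_s: 8.75
ee_pos: [0.4327, -0.0035, 0.0235]
tool_rot: [1.659, 2.667, 0.0]
ft_force: [-0.5, -0.1, 1.8]
grip_width: 0.0139
grasp_force: 15.0
time_s: 9.38
ee_pos: [0.4347, -0.0033, 0.207]
tool_rot: [1.656, 2.662, 0.004]
ft_force: [1.0, 0.1, 0.0]
grip_width: 0.0139
grasp_force: 15.0
9.375 [ 0.4347 -0.0033  0.207 ] 
 [[-0.442  0.897  0.007]
 [ 0.897  0.442 -0.001]
 [-0.004  0.006 -1.   ]] 0.0139 [ 0.43 -0.07 -0.5   1.99 -0.04  1.21  0.4 ] [1.  0.1 0. ]
[15.71436476 15.01495735  0.72695098]
```

```bash
python3 -m jog '[{"delta_pos":[3.9,3.75,0],"turn":[0,0,0],"fingers":0},{"delta_pos":[3.9,3.75,0],"turn":[0,0,0],"fingers":0},{"delta_pos":[3.9,3.75,0],"turn":[0,0,0],"fingers":0},{"delta_pos":[3.9,3.75,0],"turn":[0,0,0],"fingers":0},{"delta_pos":[0,0,0],"turn":[0,0,0],"fingers":0},{"delta_pos":[0,0,4],"turn":[0,0,0],"fingers":0},{"delta_pos":[0,0,4],"turn":[0,0,0],"fingers":0},{"delta_pos":[0,0,4],"turn":[0,0,0],"fingers":0},{"delta_pos":[0,0,0],"turn":[0,0,0],"fingers":0}]'
python3 -c "
from h import *
st(); print(tool(to=(.5,.204,.082)))"
```

```text
time_s: 10.5
ee_pos: [0.4957, 0.2009, 0.0802]
tool_rot: [-1.657, -2.664, 0.008]
ft_force: [0.2, -1.0, 0.1]
grip_width: 0.0137
grasp_force: 15.0
10.5 [0.4957 0.2009 0.0802] 
 [[-0.442  0.897 -0.006]
 [ 0.897  0.442 -0.002]
 [ 0.001 -0.007 -1.   ]] 0.0137 [ 0.12  0.33 -0.68  1.89  0.24  1.01 -0.21] [ 0.2 -1.   0.1]
[ 0.0840223   0.52460631 -0.18775471]
```

```bash
python3 -m jog '[{"delta_pos":[0,0.5,0],"turn":[0,0,0],"fingers":40},{"delta_pos":[0,0,0],"turn":[0,0,0],"fingers":40},{"delta_pos":[0,0,0],"turn":[0,0,0],"fingers":40},{"delta_pos":[0,0,-5],"turn":[0,0,0],"fingers":40},{"delta_pos":[0,0,-5],"turn":[0,0,0],"fingers":40},{"delta_pos":[0,0,-5],"turn":[0,0,0],"fingers":40}]'
python3 -m jog '[{"delta_pos":[-5.9,-1.4,0],"turn":[0,0,0],"fingers":40},{"delta_pos":[-5.9,-1.4,0],"turn":[0,0,0],"fingers":40},{"delta_pos":[-5.9,-1.4,0],"turn":[0,0,0],"fingers":40},{"delta_pos":[-5.9,-1.4,-2],"turn":[0,0,0.09],"fingers":40},{"delta_pos":[0,0,0],"turn":[0,0,0.1],"fingers":40},{"delta_pos":[0,0,0],"turn":[0,0,0],"fingers":40}]'
python3 - <<'E'
from h import *
shot('wrist','w3'); shot('top','top3');st()
a=np.load('pics/w3.npz')['image']; b=np.load('pics/top3.npz')['image']
a=cv2.resize(a,(800,500)); b=cv2.resize(b[150:250,240:400],None,fx=5,fy=5,interpolation=cv2.INTER_CUBIC)
cv2.imwrite('pics/w3v.png',a[:600]); cv2.imwrite('pics/top3v.png',b)
E
```

```text
time_s: 11.25
ee_pos: [0.5024, 0.2051, 0.2355]
tool_rot: [1.658, 2.667, 0.001]
ft_force: [0.8, 0.5, 0.7]
grip_width: 0.0346
grasp_force: 0.0
time_s: 12.0
ee_pos: [0.5565, -0.0303, 0.2534]
tool_rot: [1.905, 2.498, 0.001]
ft_force: [0.3, 0.4, 0.1]
grip_width: 0.0346
grasp_force: 0.0
12.1 [ 0.5563 -0.0291  0.253 ] 
 [[-0.269  0.963  0.   ]
 [ 0.963  0.269  0.   ]
 [ 0.     0.    -1.   ]] 0.0345 [ 0.45  0.18 -0.54  1.65  0.09  1.33  0.17] [0.3 0.1 0.7]
```

View pics/w3v.png

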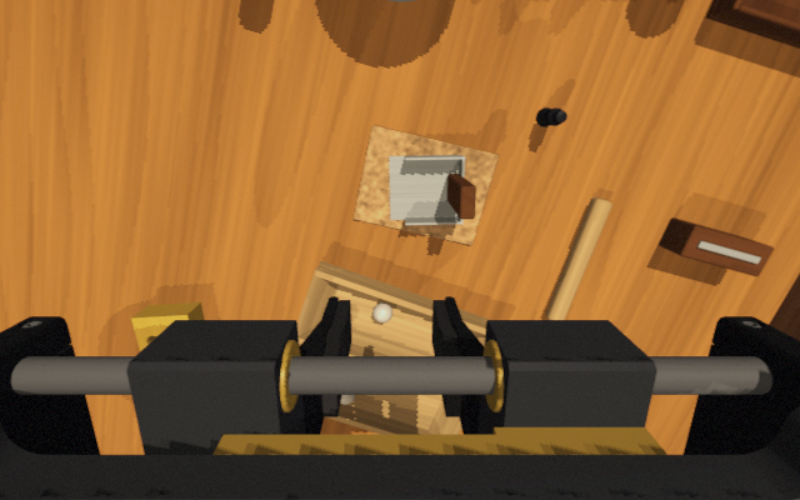

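View pics/top3v.png

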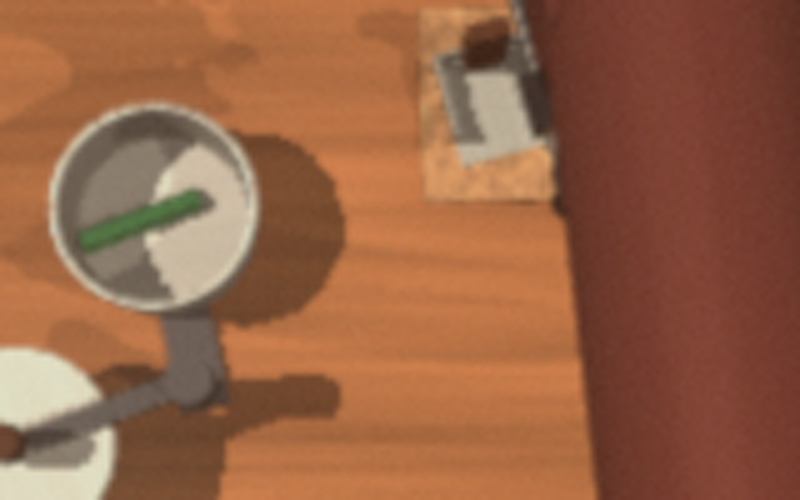

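Barrel lies in the pot (top crop (145,220)); cover is out. Scoop aligned with tool y in wrist view: lip edge at x=390, y 158–219.

```bash
python3 - <<'E'
from h import *
a=ray('w3',390*.8,158*.8,.0045);b=ray('w3',390*.8,219*.8,.0045); m=(a+b)/2; e=(a-b); print(a,b,np.linalg.norm(e),np.arctan2(e[1],e[0]))
# pot centre
print(ray('top3',240+155/5,150+208/5,.07))
for yaw in (.22,.272,.32):
    ax=np.array([np.cos(yaw),np.sin(yaw),0]); g=m+ax*.06; l=np.array([-ax[1],ax[0],0])
    print(yaw,g,[np.round(proj('w3',g+ax*sx*.006+l*sy*.013+[0,0,.0785])/.8) for sx in(-1,1) for sy in (-1,1)],[np.round(proj('w3',m+ax*.066+l*sy*.03+[0,0,.0225])/.8) for sy in(-1,1)])
print(tool(to=m+.06*np.array([np.cos(.272),np.sin(.272),0])))
E
```

```text
[0.54356792 0.01704876 0.0045    ] [ 0.5587523  -0.03838067  0.0045    ] 0.05747162292405 1.8381775059072163
[0.49988887 0.19554093 0.07      ]
0.22 [0.60971396 0.00242782 0.0045    ] [array([459., 225.]), array([462., 191.]), array([474., 226.]), array([478., 192.])] [array([461., 229.]), array([467., 162.])]
0.272 [0.60895424 0.00545355 0.0045    ] [array([460., 221.]), array([462., 188.]), array([476., 221.]), array([477., 188.])] [array([463., 226.]), array([466., 158.])]
0.32 [0.60811424 0.00820804 0.0045    ] [array([461., 218.]), array([461., 184.]), array([476., 217.]), array([477., 183.])] [array([464., 222.]), array([464., 155.])]
[ 1.90913395  5.99738623 24.8559755 ]
```

```bash
python3 -m jog '[{"delta_pos":[2.0,3,0],"turn":[0,0,0],"fingers":60},{"delta_pos":[0,3,0],"turn":[0,0,-0.02],"fingers":60},{"delta_pos":[0,0,4.5],"turn":[0,0,0],"fingers":60},{"delta_pos":[0,0,4.5],"turn":[0,0,0],"fingers":60},{"delta_pos":[0,0,3],"turn":[0,0,0],"fingers":60},{"delta_pos":[0,0,0],"turn":[0,0,0],"fingers":60}]'
python3 - <<'E'
from h import *
shot('wrist','w4',(200,0,520,260),2.5); st(); print(tool(to=(.6085,.0068,.065)))
E
```

```text
time_s: 12.85
ee_pos: [0.6072, 0.006, 0.1307]
tool_rot: [-1.873, -2.517, 0.004]
ft_force: [0.4, 0.0, -1.4]
grip_width: 0.0521
grasp_force: 0.0
12.9 [0.6085 0.006  0.1327] 
 [[-0.287  0.958 -0.001]
 [ 0.958  0.287  0.   ]
 [ 0.001 -0.001 -1.   ]] 0.0521 [ 0.35  0.38 -0.54  1.68  0.21  1.14  0.05] [ 0.1  0.7 -0.1]
[0.07017763 0.03043306 6.77497652]
```

View pics/w4.png

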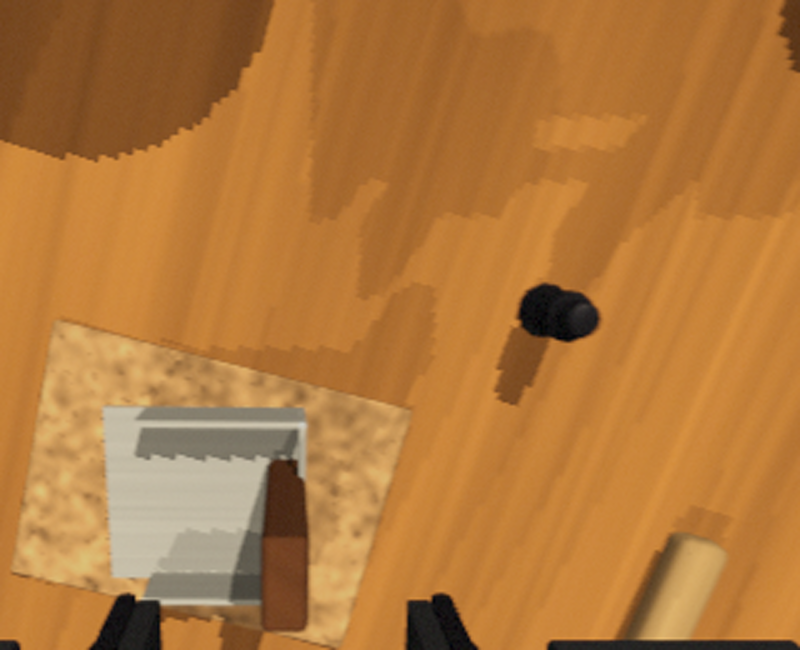

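Handle top face centred at crop (285,583) between the fingers; burnisher and section clear.

```bash
python3 - <<'E'
from h import *
q=ray('w4',314,233.2,.083); print(q, tool(to=(q[0],q[1],.066)))
E
```

```text
[0.60823193 0.00716625 0.083     ] [0.1130344  0.0151252  6.67503178]
```

```bash
python3 -m jog '[{"delta_pos":[0.1,0,3.5],"turn":[0,0,0],"fingers":60},{"delta_pos":[0,0,3.0],"turn":[0,0,0],"fingers":60},{"delta_pos":[0,0,0],"turn":[0,0,0],"fingers":60},{"delta_pos":[0,0,0],"turn":[0,0,0],"fingers":5},{"delta_pos":[0,0,0],"turn":[0,0,0],"fingers":5},{"delta_pos":[0,0,0],"turn":[0,0,0],"fingers":5},{"delta_pos":[0,0,0],"turn":[0,0,0],"fingers":5},{"delta_pos":[0,0,0],"turn":[0,0,0],"fingers":5}]' 45
python3 -c "
from h import *
st()"
python3 -m jog '[{"delta_pos":[0,0,-3.0],"turn":[0,0,0],"fingers":5},{"delta_pos":[0,0,-5],"turn":[0,0,0],"fingers":5},{"delta_pos":[0,0,-5],"turn":[0,0,0],"fingers":5},{"delta_pos":[0,0,0],"turn":[0,0,0],"fingers":5}]'
python3 -c "
from h import *
st()"
```

```text
time_s: 13.9
ee_pos: [0.6087, 0.006, 0.0679]
tool_rot: [-1.88, -2.517, 0.0]
ft_force: [2.5, -0.1, -0.6]
grip_width: 0.0118
grasp_force: 44.9
13.9 [0.6087 0.006  0.0679] 
 [[-0.284  0.959 -0.   ]
 [ 0.959  0.284 -0.   ]
 [ 0.    -0.    -1.   ]] 0.0118 [ 0.33  0.45 -0.52  1.73  0.26  1.03  0.01] [ 2.5 -0.1 -0.6]
time_s: 14.4
ee_pos: [0.6109, 0.0064, 0.2023]
tool_rot: [1.876, 2.513, 0.007]
ft_force: [0.3, 1.1, -1.3]
grip_width: 0.0117
grasp_force: 44.9
14.4 [0.6109 0.0064 0.2023] 
 [[-0.284  0.959  0.007]
 [ 0.959  0.284 -0.   ]
 [-0.002  0.007 -1.   ]] 0.0117 [ 0.36  0.32 -0.55  1.6   0.18  1.26  0.07] [ 0.3  1.1 -1.3]
```

```bash
python3 -m jog '[{"delta_pos":[0,0,-2.5],"turn":[0,0,0.13],"fingers":5},{"delta_pos":[0,0,-2.5],"turn":[0,0,0.13],"fingers":5},{"delta_pos":[0,0,0],"turn":[0,0,0.121],"fingers":5},{"delta_pos":[-5.3,0.3,0],"turn":[0,0,0],"fingers":5},{"delta_pos":[-5.3,0.3,0],"turn":[0,0,0],"fingers":5},{"delta_pos":[-5.3,0.3,0],"turn":[0,0,0],"fingers":5},{"delta_pos":[-5.3,0.3,0],"turn":[0,0,0],"fingers":5},{"delta_pos":[-5.3,0.3,0],"turn":[0,0,0],"fingers":5},{"delta_pos":[0,0,0],"turn":[0,0,0],"fingers":5}]'
python3 - <<'E'
from h import *
shot('wrist','w5',(120,20,520,320),2); st()
E
```

```text
time_s: 15.52
ee_pos: [0.5968, -0.2654, 0.2456]
tool_rot: [-2.33, -2.106, 0.005]
ft_force: [-0.0, 1.6, -0.7]
grip_width: 0.0116
grasp_force: 44.9
15.575 [ 0.5978 -0.2618  0.2459] 
 [[ 0.097  0.995 -0.002]
 [ 0.995 -0.097  0.   ]
 [ 0.    -0.003 -1.   ]] 0.0112 [ 0.62  0.36 -0.36  1.43  0.13  1.37  0.15] [-0.   0.6 -1.3]
```

View pics/w5.png

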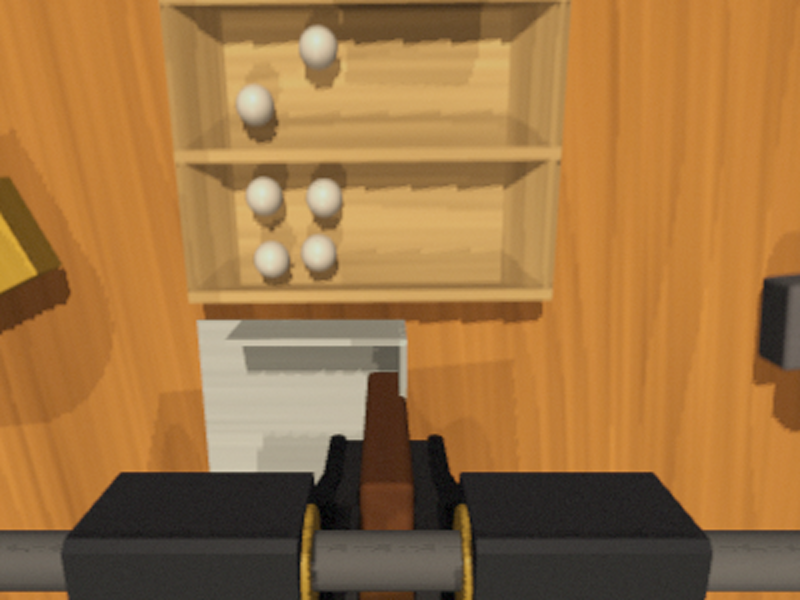

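Wrist view: tray with divider (177,157)-(561,152), near rim (190,300)-(551,297), far rim y≈3; 2 balls in lane_b (318,46),(255,105), 4 in lane_a; scoop held straight, top wall edge at y≈321.

```bash
python3 - <<'E'
from h import *
s=manip.sense(); e=s['ee_pos']; Rm=R.from_rotvec(s['tool_rot']).as_matrix(); tx=Rm[:,0]; ty=Rm[:,1]
P=lambda x,y,z: ray('w5',120+x/2-.25,20+y/2-.25,z)
def loc(n,x,y,z): p=P(x,y,z); print(n,np.round(p[:2],4),'tool',np.round([(p-e)@tx*100,(p-e)@ty*100],2))
for a in [('divL',177,156.5,.028),('divR',561,153,.028),('BL',190,299,.028),('BR',551,296,.028),('TL',160,3,.028),('TR',570,1,.028),('rampL_a',237,225,.006),('rampR_a',503,225,.006),('rampL_b',225,80,.006),('rampR_b',510,70,.006)]: loc(*a)
for a in [(318,46),(255,105),(264,197),(325,198),(272,259),(319,252)]: loc('ball',*a,.016)
zu=e[2]-.065
loc('wall',300,320.5,zu+.024); loc('lipcorner',199,321,zu); loc('lip2',207,450,zu); loc('back',406,322,zu+.024)
E
```

```text
divL [ 0.4975 -0.1746] tool [  7.7  -10.78]
divR [ 0.6951 -0.1928] tool [7.81 9.06]
BL [ 0.4901 -0.2492] tool [  0.2  -10.79]
BR [ 0.6878 -0.2674] tool [0.31 9.07]
TL [ 0.503  -0.1035] tool [ 14.83 -10.92]
TR [ 0.701  -0.1227] tool [14.84  8.98]
rampL_a [ 0.5175 -0.2139] tool [ 3.99 -8.4 ]
rampR_a [ 0.667  -0.2289] tool [3.94 6.63]
rampL_b [ 0.5238 -0.1382] tool [11.58 -8.51]
rampR_b [ 0.6746 -0.1486] tool [12.01  6.6 ]
ball [ 0.5759 -0.1284] tool [13.06 -3.42]
ball [ 0.5395 -0.153 ] tool [10.26 -6.81]
ball [ 0.5369 -0.1997] tool [ 5.58 -6.61]
ball [ 0.5699 -0.2036] tool [ 5.52 -3.29]
ball [ 0.5362 -0.2335] tool [ 2.21 -6.36]
ball [ 0.5628 -0.2323] tool [ 2.59 -3.72]
wall [ 0.577  -0.2267] tool [ 3.29 -2.41]
lipcorner [ 0.5409 -0.2292] tool [ 2.69 -5.97]
lip2 [ 0.5353 -0.274 ] tool [-1.82 -6.09]
back [ 0.6068 -0.2302] tool [3.24 0.6 ]
```

```bash
python3 - <<'E'
from h import *
e=np.array([.6087,.006,0]); tx=np.array([-.284,.959,0]); ty=np.array([.959,.284,0])
P=lambda f,u,v,z: ray(f,u,v,z)
for n,x,y,z in [('lip1',103,407,.003),('lip2',111,577,.003),('wallbot',305,407,.003),('walltopouter',305,421,.027),('wall2top',147,605,.027),('handle',285,583,.083),('htop',285,537,.083),('hbot',285,630,.083)]:
    p=P('w4',200+x/2.5-.3,y/2.5-.3,z); print(n,np.round([(p-e)@tx*100,(p-e)@ty*100],2))
s=manip.sense(); e=s['ee_pos']; Rm=R.from_rotvec(s['tool_rot']).as_matrix()
for y,z in ((322,0),(338,.024)):
  p=ray('w5',120+300/2-.25,20+y/2-.25,e[2]-.065+z); print((p-e)@Rm[:,0]*100)
E
```

```text
lip1 [ 3.03 -6.04]
lip2 [-2.99 -6.12]
wallbot [3.05 0.6 ]
walltopouter [3.08 0.55]
wall2top [-2.98 -4.48]
handle [ 0.15 -0.03]
htop [ 1.35 -0.04]
hbot [-1.13 -0.02]
2.65291416280292
2.7745973046275565
```

```bash
python3 -m jog '[{"delta_pos":[5.7,2.8,0],"turn":[0,0,-0.005],"fingers":5},{"delta_pos":[5.7,2.8,0],"turn":[0,0,0],"fingers":5},{"delta_pos":[0,0,5],"turn":[0,0,0],"fingers":5},{"delta_pos":[0,0,5],"turn":[0,0,0],"fingers":5},{"delta_pos":[0,0,4],"turn":[0,0,0],"fingers":5},{"delta_pos":[0,0,0],"turn":[0,0,0],"fingers":5},{"delta_pos":[0,0,0],"turn":[0,0,0],"fingers":5}]'
python3 - <<'E'
from h import *
shot('wrist','w6',(120,150,440,390),2.5); st()
E
```

```text
time_s: 16.45
ee_pos: [0.665, -0.1516, 0.1095]
tool_rot: [2.315, 2.122, 0.002]
ft_force: [0.7, -0.2, -0.1]
grip_width: 0.0117
grasp_force: 44.9
16.5 [ 0.6654 -0.1519  0.1102] 
 [[ 0.087  0.996  0.003]
 [ 0.996 -0.087 -0.   ]
 [ 0.     0.003 -1.   ]] 0.0116 [ 0.45  0.52 -0.39  1.51  0.21  1.15 -0.07] [-0.2 -0.3 -0.9]
```

View pics/w6.png

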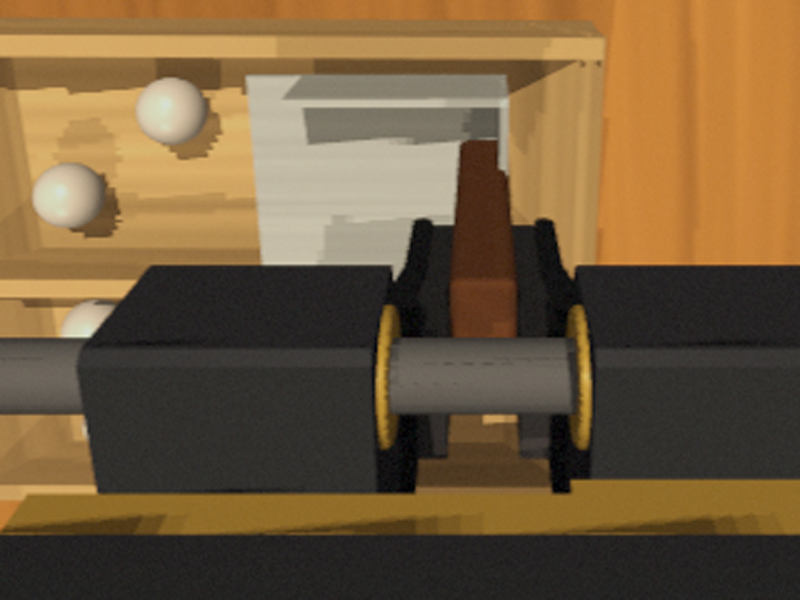

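Near view: tray's far wall inner edge at y=58, scoop's outer edge at y=75, lane_b balls at (172,110),(70,195), mouth clear of them.

```bash
python3 - <<'E'
from h import *
s=manip.sense(); e=s['ee_pos']; Rm=R.from_rotvec(s['tool_rot']).as_matrix()
for n,x,y,z in [('wallin',60,59,.028),('wallin',590,58,.028),('outer',300,35,.028),('divtopnear',20,281,.028),('scoop bot',260,75,e[2]-.065),('scoop bot',480,75,e[2]-.065),('scooptop',400,98,e[2]-.041),('endR',604,60,.028),('rampbaseR',508,170,.006),('ball',172,110,.016),('ball2',70,195,.016),('lip',248,76,e[2]-.065)]:
    p=ray('w6',120+x/2.5-.3,150+y/2.5-.3,z); print(n,np.round([(p-e)@Rm[:,0]*100,(p-e)@Rm[:,1]*100],2))
E
```

```text
wallin [  3.17 -11.6 ]
wallin [3.21 2.98]
outer [ 3.84 -4.96]
divtopnear [ -3.6 -13.8]
scoop bot [ 3.14 -5.66]
scoop bot [ 3.14 -0.04]
scooptop [ 3.18 -1.85]
endR [3.15 3.37]
rampbaseR [-0.88  0.82]
ball [ 1.37 -9.14]
ball2 [ -1.32 -12.54]
lip [ 3.11 -5.97]
```

```bash
python3 -m jog '[{"delta_pos":[-0.34,-0.5,0],"turn":[0,0,0],"fingers":5},{"delta_pos":[0,0,1.5],"turn":[0,0,0],"fingers":5},{"delta_pos":[0,0,1.5],"turn":[0,0,0],"fingers":5},{"delta_pos":[0,0,0.6],"turn":[0,0,0],"fingers":5},{"delta_pos":[0,0,0],"turn":[0,0,0],"fingers":5}]'
python3 -m jog '[{"delta_pos":[0,0,0.2],"turn":[0,0,0],"fingers":5},{"delta_pos":[0,0,0],"turn":[0,0,0],"fingers":5}]'
python3 -m jog '[{"delta_pos":[0,0,0.15],"turn":[0,0,0],"fingers":5},{"delta_pos":[0,0,0],"turn":[0,0,0],"fingers":5}]'
python3 -c "
from h import *
st()"
```

```text
time_s: 17.12
ee_pos: [0.6586, -0.1553, 0.0712]
tool_rot: [-2.316, -2.121, 0.001]
ft_force: [-0.7, -0.6, -1.2]
grip_width: 0.0116
grasp_force: 45.0
time_s: 17.38
ee_pos: [0.659, -0.1553, 0.0708]
tool_rot: [2.317, 2.121, 0.0]
ft_force: [-4.8, 1.0, 9.4]
grip_width: 0.0118
grasp_force: 45.0
time_s: 17.62
ee_pos: [0.6591, -0.1553, 0.0708]
tool_rot: [2.316, 2.121, 0.0]
ft_force: [-8.6, 1.2, 20.3]
grip_width: 0.0119
grasp_force: 45.0
17.625 [ 0.6591 -0.1553  0.0708] 
 [[ 0.088  0.996  0.001]
 [ 0.996 -0.088 -0.001]
 [-0.     0.001 -1.   ]] 0.0119 [ 0.45  0.55 -0.39  1.55  0.22  1.08 -0.08] [-8.6  1.2 20.3]
```

```bash
python3 -m jog '[{"delta_pos":[0,0,-0.2],"turn":[0,0,0],"fingers":5},{"delta_pos":[0,-0.5,0],"turn":[0,0,0],"fingers":5},{"delta_pos":[0,-0.5,0],"turn":[0,0,0],"fingers":5},{"delta_pos":[0,-0.5,0],"turn":[0,0,0],"fingers":5},{"delta_pos":[0,-0.5,0],"turn":[0,0,0],"fingers":5},{"delta_pos":[0,-0.5,0],"turn":[0,0,0],"fingers":5},{"delta_pos":[0,-0.5,0],"turn":[0,0,0],"fingers":5},{"delta_pos":[0,-0.5,0],"turn":[0,0,0],"fingers":5}]'
python3 -m jog '[{"delta_pos":[0,-0.5,0],"turn":[0,0,0],"fingers":5},{"delta_pos":[0,-0.5,0],"turn":[0,0,0],"fingers":5},{"delta_pos":[0,-0.5,0],"turn":[0,0,0],"fingers":5},{"delta_pos":[0,-0.5,0],"turn":[0,0,0],"fingers":5},{"delta_pos":[0,-0.5,0],"turn":[0,0,0],"fingers":5},{"delta_pos":[0,-0.5,0],"turn":[0,0,0],"fingers":5},{"delta_pos":[0,-0.5,0],"turn":[0,0,0],"fingers":5},{"delta_pos":[0,0,0],"turn":[0,0,0],"fingers":5}]'
python3 - <<'E'
from h import *
shot('wrist','w7',(120,150,440,390),2.5); st(); e=manip.sense()['ee_pos']; Rm=R.from_rotvec(manip.sense()['tool_rot']).as_matrix(); print((np.array([.6654,-.1519,0])-e)@Rm[:,1])
E
```

```text
time_s: 18.62
ee_pos: [0.6241, -0.1524, 0.0708]
tool_rot: [2.316, 2.121, 0.001]
ft_force: [3.1, 0.0, 5.1]
grip_width: 0.0119
grasp_force: 45.0
time_s: 19.62
ee_pos: [0.5888, -0.1493, 0.0708]
tool_rot: [2.317, 2.121, 0.0]
ft_force: [1.0, 0.3, 7.5]
grip_width: 0.0117
grasp_force: 45.0
19.675 [ 0.5888 -0.1493  0.0708] 
 [[ 0.088  0.996  0.   ]
 [ 0.996 -0.088 -0.   ]
 [-0.     0.    -1.   ]] 0.0111 [ 0.5   0.42 -0.41  1.74  0.19  1.02 -0.06] [1.2 0.7 7.6]
0.0764778099882212
```

View pics/w7.png

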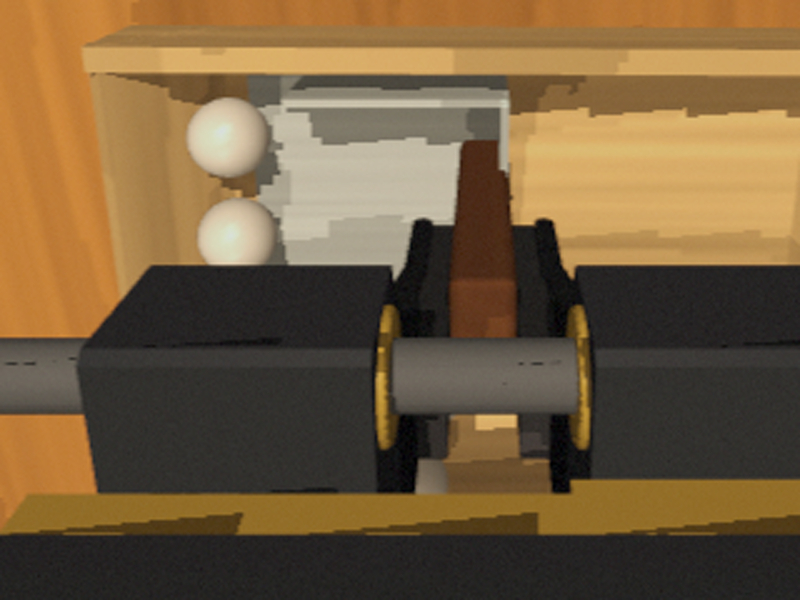

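```bash
python3 -m jog '[{"delta_pos":[0,-0.2,0],"turn":[0,0,0],"fingers":5},{"delta_pos":[0,-0.2,0],"turn":[0,0,0],"fingers":5},{"delta_pos":[0,0,-0.1],"turn":[0.04,0,0],"fingers":5},{"delta_pos":[0,0,-0.05],"turn":[0.05,0,0],"fingers":5},{"delta_pos":[0,0,-0.05],"turn":[0.05,0,0],"fingers":5},{"delta_pos":[0,0,-0.05],"turn":[0.05,0,0],"fingers":5},{"delta_pos":[0,0,0],"turn":[0,0,0],"fingers":5}]'
python3 - <<'E'
from h import *
shot('wrist','w8',(120,150,440,390),2); st()
E
```

```text
time_s: 20.55
ee_pos: [0.5842, -0.1487, 0.0713]
tool_rot: [-2.207, -2.021, 0.195]
ft_force: [0.7, 0.0, -1.6]
grip_width: 0.0119
grasp_force: 45.0
20.6 [ 0.5842 -0.1487  0.0716] 
 [[ 0.088  0.978 -0.19 ]
 [ 0.996 -0.086  0.017]
 [ 0.001 -0.191 -0.982]] 0.0117 [ 0.45  0.54 -0.38  1.58  0.21  1.26 -0.07] [-0.9  0.8 -0.8]
```

View pics/w8.png

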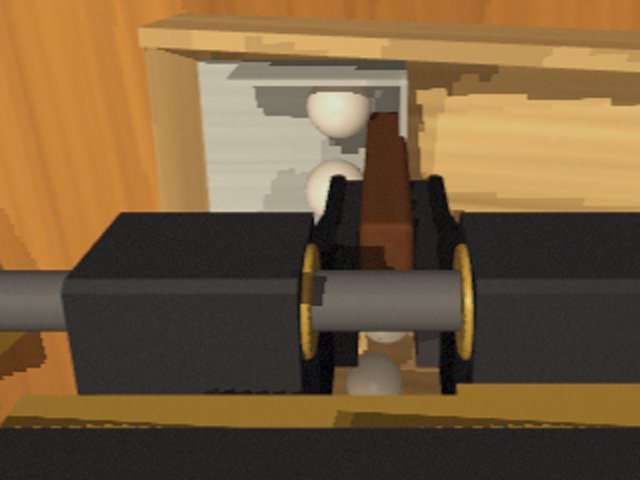

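Both balls now sit at the back of the tilted scoop (340,105),(335,185). Lift and carry to the pot.

```bash
python3 -m jog '[{"delta_pos":[0,-0.4,-2],"turn":[0.03,0,0],"fingers":5},{"delta_pos":[0,-0.7,-4],"turn":[0,0,0],"fingers":5},{"delta_pos":[0,-0.8,-4],"turn":[0,0,0],"fingers":5},{"delta_pos":[0,-0.7,-3.5],"turn":[0,0,0],"fingers":5},{"delta_pos":[0,0,0],"turn":[0,0,0],"fingers":5}]'
python3 -m jog '[{"delta_pos":[2,-0.4,0.1],"turn":[0,0,0],"fingers":5},{"delta_pos":[4,-0.9,0.2],"turn":[0,0,0],"fingers":5},{"delta_pos":[5,-1.1,0.2],"turn":[0,0,0],"fingers":5},{"delta_pos":[5,-1.1,0.2],"turn":[0,0,0],"fingers":5},{"delta_pos":[5,-1.1,0.2],"turn":[0,0,0],"fingers":5},{"delta_pos":[5,-1.1,0.2],"turn":[0,0,0],"fingers":5},{"delta_pos":[4,-0.9,0.2],"turn":[0,0,0],"fingers":5},{"delta_pos":[3,-0.6,0.1],"turn":[0,0,0],"fingers":5},{"delta_pos":[1.4,-0.2,0.1],"turn":[0,0,0],"fingers":5},{"delta_pos":[0,0,0],"turn":[0,0,0],"fingers":5}]'
python3 - <<'E'
from h import *
st(); print(tool(to=(.54,.2,.175)))
shot('top','top9'); 
E
```

```text
time_s: 21.22
ee_pos: [0.5894, -0.1494, 0.2131]
tool_rot: [-2.195, -2.009, 0.218]
ft_force: [-0.5, 0.5, -2.0]
grip_width: 0.0117
grasp_force: 45.0
time_s: 22.48
ee_pos: [0.5428, 0.2008, 0.2109]
tool_rot: [-2.189, -2.008, 0.224]
ft_force: [-0.2, -1.0, -1.2]
grip_width: 0.0116
grasp_force: 45.0
22.475 [0.5428 0.2008 0.2109] 
 [[ 0.086  0.972 -0.219]
 [ 0.996 -0.084  0.019]
 [-0.    -0.22  -0.976]] 0.0116 [ 0.05  0.41 -0.56  1.49  0.09  1.48 -0.59] [-0.2 -1.  -1.2]
[-0.10037705  0.52730449  3.55886233]
```

```bash
python3 -m jog '[{"delta_pos":[0,0.3,2],"turn":[0,0,0],"fingers":5},{"delta_pos":[0,0.2,1.5],"turn":[0,0,0],"fingers":5},{"delta_pos":[0,0,0],"turn":[-0.1,0,0],"fingers":5},{"delta_pos":[0,0,0],"turn":[-0.1,0,0],"fingers":5},{"delta_pos":[0,0,0],"turn":[-0.1,0,0],"fingers":5},{"delta_pos":[0,0,0],"turn":[-0.06,0,0],"fingers":5},{"delta_pos":[0,0,0],"turn":[-0.06,0,0],"fingers":5},{"delta_pos":[0,0,0],"turn":[-0.06,0,0],"fingers":5},{"delta_pos":[0,0,0],"turn":[-0.06,0,0],"fingers":5},{"delta_pos":[0,0,0],"turn":[-0.06,0,0],"fingers":5}]'
python3 -m jog '[{"delta_pos":[0,0,0],"turn":[-0.06,0,0],"fingers":5},{"delta_pos":[0,0,0],"turn":[0,0,0],"fingers":5},{"delta_pos":[0,0,0],"turn":[0,0,0],"fingers":5},{"delta_pos":[0,0,0],"turn":[0,0,0],"fingers":5},{"delta_pos":[0,0,0],"turn":[0,0,0],"fingers":5}]'
python3 - <<'E'
from h import *
st(); shot('wrist','w10')
a=shot('scene','s10')['image'][130:250,270:450]; cv2.imwrite('pics/s10v.png',np.hstack([cv2.resize(a,None,fx=2.5,fy=2.5),cv2.resize(np.load('pics/w10.npz')['image'][100:400,140:490],None,fx=1,fy=1)]))
E
```

```text
time_s: 23.78
ee_pos: [0.541, 0.1991, 0.1763]
tool_rot: [2.093, 1.914, 0.369]
ft_force: [-0.2, 0.1, -1.0]
grip_width: 0.0118
grasp_force: 45.0
time_s: 24.4
ee_pos: [0.5413, 0.2002, 0.1765]
tool_rot: [2.056, 1.882, 0.421]
ft_force: [-0.4, 0.0, -1.4]
grip_width: 0.0118
grasp_force: 45.0
24.4 [0.5413 0.2002 0.1765] 
 [[ 0.088  0.901  0.424]
 [ 0.996 -0.08  -0.037]
 [ 0.     0.426 -0.905]] 0.0118 [-0.01  0.03 -0.59  2.04  0.42  0.77 -0.94] [-0.4  0.  -1.4]
```

View pics/s10v.png

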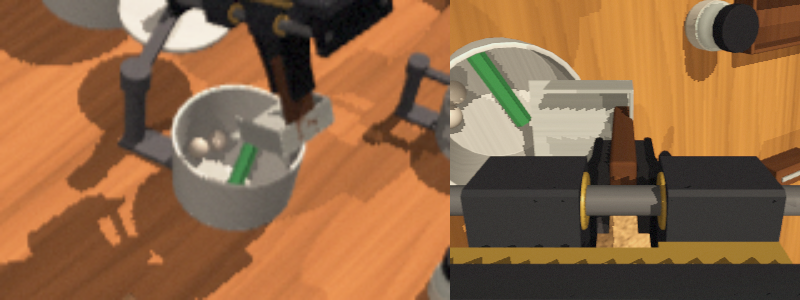

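Pot now holds barrel and both lane_b balls; scoop empty. Next: level, return to lane_a.

```bash
python3 -m jog '[{"delta_pos":[0,0,-3.5],"turn":[0.11,0,0],"fingers":5},{"delta_pos":[0,0,0],"turn":[0.11,0,0],"fingers":5},{"delta_pos":[0,0,0],"turn":[0.11,0,0],"fingers":5},{"delta_pos":[0,0,0],"turn":[0.11,0,0],"fingers":5},{"delta_pos":[0,0,0],"turn":[0,0,0],"fingers":5}]'
python3 -m jog '[{"delta_pos":[-5.2,1.85,0],"turn":[0,0,0],"fingers":5},{"delta_pos":[-5.2,1.85,0],"turn":[0,0,0],"fingers":5},{"delta_pos":[-5.2,1.85,0],"turn":[0,0,0],"fingers":5},{"delta_pos":[-5.2,1.85,0],"turn":[0,0,0],"fingers":5},{"delta_pos":[-5.2,1.85,0],"turn":[0,0,0],"fingers":5},{"delta_pos":[-5.2,1.85,0],"turn":[0,0,0],"fingers":5},{"delta_pos":[-5.2,1.85,0],"turn":[0,0,0],"fingers":5},{"delta_pos":[-5.2,1.85,0],"turn":[0,0,0],"fingers":5},{"delta_pos":[0,0,0],"turn":[0,0,0],"fingers":5}]'
python3 - <<'E'
from h import *
st(); print(tool(to=(.6523,-.2290,.11))); shot('top','top11')
# white balls
s=manip.sense()
E
```

```text
time_s: 25.12
ee_pos: [0.5275, 0.2009, 0.2074]
tool_rot: [-2.318, -2.118, 0.001]
ft_force: [0.7, -0.3, -1.0]
grip_width: 0.0116
grasp_force: 45.0
time_s: 26.25
ee_pos: [0.6362, -0.2315, 0.2075]
tool_rot: [2.322, 2.112, -0.003]
ft_force: [-0.0, 0.9, -1.2]
grip_width: 0.0116
grasp_force: 45.0
26.25 [ 0.6362 -0.2315  0.2075] 
 [[ 0.095  0.996  0.001]
 [ 0.996 -0.095 -0.003]
 [-0.003  0.001 -1.   ]] 0.0116 [ 0.5   0.42 -0.29  1.42  0.13  1.31  0.1 ] [-0.   0.9 -1.2]
[0.42994763 1.57467466 9.74770737]
```

```bash
python3 -m jog '[{"delta_pos":[0.43,1.57,0],"turn":[0,0,0],"fingers":5},{"delta_pos":[0,0,4],"turn":[0,0,0],"fingers":5},{"delta_pos":[0,0,4],"turn":[0,0,0],"fingers":5},{"delta_pos":[0,0,1.7],"turn":[0,0,0],"fingers":5},{"delta_pos":[0,0,0],"turn":[0,0,0],"fingers":5},{"delta_pos":[0,0,0],"turn":[0,0,0],"fingers":5}]'
python3 - <<'E'
from h import *
st(); t=tool(to=(.6523,-.2290,.0715)); print(t)
d=shot('wrist','w12'); im=d['image']
# intensity profile down a column crossing divider and scoop wall (crop col 400 -> u=280)
for u in (255,275,290): print(u,[int(x) for x in im[150:205:1,u,0]])
# balls
hsv=cv2.cvtColor(im,cv2.COLOR_BGR2HSV)
E
```

```text
time_s: 27.05
ee_pos: [0.6541, -0.2227, 0.1133]
tool_rot: [2.315, 2.12, 0.003]
ft_force: [-0.1, -0.1, -0.3]
grip_width: 0.0113
grasp_force: 45.0
27.05 [ 0.6541 -0.2227  0.1133] 
 [[ 0.088  0.996  0.003]
 [ 0.996 -0.088 -0.001]
 [-0.     0.003 -1.   ]] 0.0113 [ 0.47  0.52 -0.29  1.49  0.16  1.16  0.07] [-0.1 -0.1 -0.3]
[-0.64176056 -0.13411876  4.1772761 ]
255 [87, 82, 82, 79, 82, 78, 79, 81, 81, 78, 74, 64, 63, 63, 58, 60, 75, 85, 85, 86, 84, 85, 82, 84, 82, 51, 44, 42, 39, 56, 117, 111, 110, 107, 108, 113, 108, 109, 112, 136, 164, 166, 166, 106, 101, 101, 100, 101, 102, 103, 104, 103, 101, 100, 99]
275 [86, 83, 84, 82, 80, 80, 80, 80, 78, 84, 73, 65, 63, 64, 60, 60, 74, 85, 84, 87, 86, 83, 88, 85, 82, 48, 42, 39, 45, 61, 110, 111, 111, 108, 110, 109, 106, 107, 110, 139, 163, 165, 165, 108, 99, 97, 101, 99, 101, 101, 102, 104, 101, 99, 102]
290 [84, 82, 81, 81, 80, 82, 80, 81, 78, 78, 76, 65, 63, 62, 61, 59, 67, 84, 85, 85, 86, 84, 85, 86, 84, 49, 44, 43, 41, 61, 108, 112, 110, 110, 109, 110, 110, 108, 108, 138, 165, 166, 166, 106, 99, 96, 98, 98, 100, 101, 101, 101, 100, 100, 98]
```

```bash
python3 - <<'E'
from h import *
s=manip.sense(); e=s['ee_pos']; Rm=R.from_rotvec(s['tool_rot']).as_matrix(); print(e)
for n,v,z in [('divfar',166,.028),('divin',174.6,.028),('scoop',179.4,e[2]-.065),('scooptop',189.3,e[2]-.041)]:
    p=ray('w12',275,v,z); print(n,round((p-e)@Rm[:,0]*100,2))
E
```

```text
[ 0.6541467  -0.22288473  0.11339318]
divfar 3.6
divin 2.98
scoop 3.13
scooptop 3.13
```

```bash
python3 -m jog '[{"delta_pos":[-0.58,-0.15,0],"turn":[0,0,0],"fingers":5},{"delta_pos":[0,0,1.5],"turn":[0,0,0],"fingers":5},{"delta_pos":[0,0,1.5],"turn":[0,0,0],"fingers":5},{"delta_pos":[0,0,1],"turn":[0,0,0],"fingers":5},{"delta_pos":[0,0,0],"turn":[0,0,0],"fingers":5}]'
python3 -m jog '[{"delta_pos":[0,0,0.25],"turn":[0,0,0],"fingers":5},{"delta_pos":[0,0,0],"turn":[0,0,0],"fingers":5}]'
python3 -c "
from h import *
st(); print(tool(to=(.6523,-.2290,.071)))"
```

```text
time_s: 27.72
ee_pos: [0.651, -0.2283, 0.0706]
tool_rot: [-2.317, -2.121, 0.0]
ft_force: [0.5, 0.0, -1.0]
grip_width: 0.0116
grasp_force: 45.0
time_s: 27.98
ee_pos: [0.6513, -0.2283, 0.0705]
tool_rot: [2.317, 2.121, 0.0]
ft_force: [-6.8, 2.4, 16.8]
grip_width: 0.0115
grasp_force: 45.0
27.975 [ 0.6513 -0.2283  0.0705] 
 [[ 0.088  0.996  0.001]
 [ 0.996 -0.088 -0.   ]
 [-0.     0.001 -1.   ]] 0.0115 [ 0.48  0.56 -0.28  1.52  0.17  1.09  0.07] [-6.8  2.4 16.8]
[-0.06015325  0.10874585 -0.05480074]
```

```bash
python3 -m jog '[{"delta_pos":[0,0,-0.18],"turn":[0,0,0],"fingers":5},{"delta_pos":[0,-0.5,0],"turn":[0,0,0],"fingers":5},{"delta_pos":[0,-0.5,0],"turn":[0,0,0],"fingers":5},{"delta_pos":[0,-0.5,0],"turn":[0,0,0],"fingers":5},{"delta_pos":[0,-0.5,0],"turn":[0,0,0],"fingers":5},{"delta_pos":[0,-0.5,0],"turn":[0,0,0],"fingers":5},{"delta_pos":[0,-0.5,0],"turn":[0,0,0],"fingers":5},{"delta_pos":[0,-0.5,0],"turn":[0,0,0],"fingers":5}]'
python3 -m jog '[{"delta_pos":[0,-0.5,0],"turn":[0,0,0],"fingers":5},{"delta_pos":[0,-0.5,0],"turn":[0,0,0],"fingers":5},{"delta_pos":[0,-0.5,0],"turn":[0,0,0],"fingers":5},{"delta_pos":[0,-0.5,0],"turn":[0,0,0],"fingers":5},{"delta_pos":[0,-0.5,0],"turn":[0,0,0],"fingers":5},{"delta_pos":[0,-0.5,0],"turn":[0,0,0],"fingers":5},{"delta_pos":[0,-0.4,0],"turn":[0,0,0],"fingers":5},{"delta_pos":[0,-0.3,0],"turn":[0,0,0],"fingers":5},{"delta_pos":[0,-0.2,0],"turn":[0,0,0],"fingers":5},{"delta_pos":[0,0,0],"turn":[0,0,0],"fingers":5}]'
python3 - <<'E'
from h import *
st(); d=shot('wrist','w13'); im=d['image']
hsv=cv2.cvtColor(im,cv2.COLOR_BGR2HSV); m=cv2.inRange(hsv,(0,0,150),(180,70,255))
n,l,s,c=cv2.connectedComponentsWithStats(m)
print([(s[i].tolist(),c[i].round().tolist()) for i in range(1,n) if s[i,4]>80])
E
```

```text
time_s: 28.98
ee_pos: [0.6158, -0.2255, 0.0705]
tool_rot: [2.317, 2.122, 0.0]
ft_force: [2.0, -0.4, 1.2]
grip_width: 0.0117
grasp_force: 45.0
time_s: 30.22
ee_pos: [0.577, -0.222, 0.0705]
tool_rot: [-2.317, -2.121, 0.001]
ft_force: [-0.2, 0.7, 3.0]
grip_width: 0.0116
grasp_force: 45.0
30.225 [ 0.577  -0.222   0.0705] 
 [[ 0.088  0.996 -0.   ]
 [ 0.996 -0.088  0.   ]
 [ 0.    -0.    -1.   ]] 0.0116 [ 0.53  0.43 -0.3   1.71  0.14  1.02  0.1 ] [-0.2  0.7  3. ]
[([201, 183, 30, 25, 593], [216.0, 194.0]), ([232, 188, 92, 31, 400], [284.0, 193.0]), ([229, 194, 77, 66, 2966], [265.0, 226.0]), ([205, 215, 30, 41, 910], [220.0, 235.0])]
```

```bash
python3 -m jog '[{"delta_pos":[0,0,-0.1],"turn":[0.04,0,0],"fingers":5},{"delta_pos":[0,0,-0.05],"turn":[0.05,0,0],"fingers":5},{"delta_pos":[0,0,-0.05],"turn":[0.05,0,0],"fingers":5},{"delta_pos":[0,0,-0.05],"turn":[0.05,0,0],"fingers":5},{"delta_pos":[0,0,0],"turn":[0,0,0],"fingers":5},{"delta_pos":[0,0,0],"turn":[0.04,0,0],"fingers":5},{"delta_pos":[0,0,0],"turn":[0,0,0],"fingers":5}]'
python3 - <<'E'
from h import *
st(); w=shot('wrist','w14')['image'][150:350,150:450]; s=shot('scene','s14')['image'][260:400,180:360]
cv2.imwrite('pics/v14.png',np.hstack([cv2.resize(w,(420,280)),cv2.resize(s,(360,280))]))
E
```

```text
time_s: 31.15
ee_pos: [0.5772, -0.2219, 0.0723]
tool_rot: [-2.185, -2.001, 0.231]
ft_force: [1.2, -0.3, -1.6]
grip_width: 0.0118
grasp_force: 45.0
31.15 [ 0.5772 -0.2219  0.0723] 
 [[ 0.088  0.97  -0.227]
 [ 0.996 -0.085  0.02 ]
 [ 0.    -0.228 -0.974]] 0.0118 [ 0.46  0.57 -0.27  1.51  0.18  1.31  0.07] [ 1.2 -0.3 -1.6]
```

View pics/v14.png

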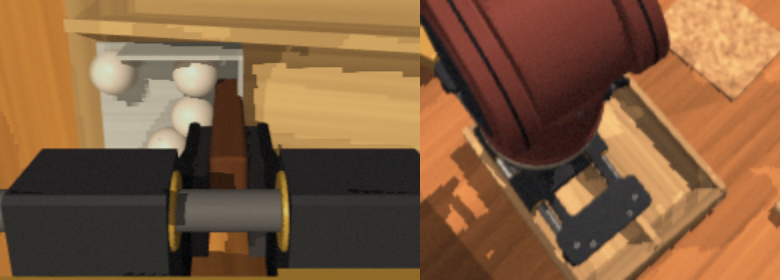

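Picture: four balls in/at the scoop: three at the back (195,75),(192,117),(165,140), one held at the lip by the side wall's front edge (113,72). I'll roll the scoop slightly so it rolls inward.

```bash
cat >> h.py <<'E'
def balls(f):
    im=np.load('pics/'+f+'.npz')['image']; g=cv2.cvtColor(im,cv2.COLOR_BGR2GRAY)
    g=cv2.GaussianBlur(cv2.resize(g,None,fx=2,fy=2),(5,5),0)
    c=cv2.HoughCircles(g,cv2.HOUGH_GRADIENT,1.5,30,param1=80,param2=28,minRadius=22,maxRadius=42)
    o=[]
    for x,y,r in (c[0] if c is not None else []):
        u,v=x/2,y/2; h=cv2.cvtColor(im,cv2.COLOR_BGR2HSV)[int(v)-4:int(v)+4,int(u)-4:int(u)+4].reshape(-1,3).mean(0)
        if h[2]>130 and h[1]<75 and v<300: o.append((round(float(u)),round(float(v)),round(float(r)/2)))
    return o
E
python3 -c "
from h import *
print(balls('w14'),balls('w8'))"
python3 -m jog '[{"delta_pos":[-0.2,0,-0.12],"turn":[0,0.03,0],"fingers":5},{"delta_pos":[-0.2,0,-0.12],"turn":[0,0.03,0],"fingers":5},{"delta_pos":[-0.2,0,-0.12],"turn":[0,0.03,0],"fingers":5},{"delta_pos":[-0.2,0,-0.12],"turn":[0,0.03,0],"fingers":5},{"delta_pos":[0,0,0],"turn":[0,0,0],"fingers":5},{"delta_pos":[0,0,0],"turn":[0,0,0],"fingers":5}]'
python3 -c "
from h import *
shot('wrist','w15'); print(balls('w15')); st()"
```

```text
[(288, 204, 16), (288, 232, 15), (228, 201, 14)] [(288, 203, 16)]
time_s: 32.0
ee_pos: [0.5776, -0.2303, 0.0771]
tool_rot: [-2.145, -1.937, 0.098]
ft_force: [0.1, 0.3, -1.1]
grip_width: 0.0119
grasp_force: 45.0
[(288, 233, 15), (290, 204, 16), (260, 217, 16), (269, 252, 13)]
32.05 [ 0.5777 -0.2301  0.0772] 
 [[ 0.114  0.97  -0.215]
 [ 0.987 -0.085  0.139]
 [ 0.116 -0.228 -0.967]] 0.0116 [ 0.54  0.6  -0.29  1.47  0.09  1.35  0.15] [ 0.3  0.9 -0.9]
```

All four balls are now inside ((288,233),(290,204),(260,217),(269,252)). Lift and carry.

```bash
python3 -m jog '[{"delta_pos":[0.2,-0.4,-1.9],"turn":[0.03,0,0],"fingers":5},{"delta_pos":[0.4,-0.9,-3.8],"turn":[0.03,0,0],"fingers":5},{"delta_pos":[0.4,-0.9,-3.8],"turn":[0,-0.04,0],"fingers":5},{"delta_pos":[0.4,-0.9,-3.5],"turn":[0,-0.04,0],"fingers":5},{"delta_pos":[0,0,0],"turn":[0,-0.04,0],"fingers":5},{"delta_pos":[0,0,0],"turn":[0,0,0],"fingers":5}]'
python3 -c "
from h import *
shot('wrist','w16'); print(balls('w16')); st(); print(tool(to=(.542,.2,.21)))"
```

```text
time_s: 32.8
ee_pos: [0.583, -0.2297, 0.2109]
tool_rot: [-2.139, -1.978, 0.287]
ft_force: [0.8, -0.6, -1.9]
grip_width: 0.012
grasp_force: 45.0
[(287, 232, 15), (289, 204, 15), (262, 213, 18), (268, 256, 13)]
32.85 [ 0.5825 -0.2304  0.2103] 
 [[ 0.08   0.955 -0.286]
 [ 0.997 -0.076  0.025]
 [ 0.003 -0.287 -0.958]] 0.0117 [ 0.46  0.53 -0.27  1.3   0.17  1.63  0.1 ] [-0.7  0.  -1.2]
[42.5806169  -7.11959126  2.28254653]
```

```bash
python3 -m jog '[{"delta_pos":[2,-0.3,0.1],"turn":[0,0,0],"fingers":5},{"delta_pos":[4,-0.7,0.2],"turn":[0,0,0],"fingers":5},{"delta_pos":[5,-0.8,0.3],"turn":[0,0,0],"fingers":5},{"delta_pos":[5,-0.8,0.3],"turn":[0,0,0],"fingers":5},{"delta_pos":[5,-0.8,0.3],"turn":[0,0,0],"fingers":5},{"delta_pos":[5,-0.8,0.3],"turn":[0,0,0],"fingers":5},{"delta_pos":[5,-0.8,0.3],"turn":[0,0,0],"fingers":5},{"delta_pos":[5,-0.8,0.3],"turn":[0,0,0],"fingers":5},{"delta_pos":[4,-0.7,0.1],"turn":[0,0,0],"fingers":5},{"delta_pos":[2.6,-0.5,0.1],"turn":[0,0,0],"fingers":5}]'
python3 -m jog '[{"delta_pos":[0,0,0],"turn":[0,0,0],"fingers":5},{"delta_pos":[0,0,0],"turn":[0,0,0],"fingers":5}]'
python3 -c "
from h import *
shot('wrist','w17'); print(balls('w17')); st(); print(tool(to=(.542,.2,.175)))"
```

```text
time_s: 34.1
ee_pos: [0.5421, 0.2026, 0.2097]
tool_rot: [-2.138, -1.977, 0.287]
ft_force: [0.0, 0.3, -1.1]
grip_width: 0.0115
grasp_force: 45.0
time_s: 34.35
ee_pos: [0.5437, 0.1988, 0.2097]
tool_rot: [-2.142, -1.975, 0.288]
ft_force: [0.7, 0.0, -2.5]
grip_width: 0.0117
grasp_force: 45.0
[(289, 203, 16), (288, 231, 14), (354, 225, 19), (255, 213, 18), (365, 187, 18), (50, 51, 20)]
34.4 [0.544  0.1983 0.2098] 
 [[ 0.082  0.955 -0.285]
 [ 0.997 -0.079  0.024]
 [ 0.001 -0.286 -0.958]] 0.0116 [-0.01  0.45 -0.47  1.44  0.05  1.55 -0.55] [ 0.  -1.1 -1.2]
[0.15087096 0.79558342 3.3954244 ]
```

```bash
python3 -m jog '[{"delta_pos":[0.1,0.5,2],"turn":[0,0,0],"fingers":5},{"delta_pos":[0.05,0.3,1.4],"turn":[0,0,0],"fingers":5},{"delta_pos":[0,0,0],"turn":[-0.1,0,0],"fingers":5},{"delta_pos":[0,0,0],"turn":[-0.1,0,0],"fingers":5},{"delta_pos":[0,0,0],"turn":[-0.1,0,0],"fingers":5},{"delta_pos":[0,0,0],"turn":[-0.06,0,0],"fingers":5},{"delta_pos":[0,0,0],"turn":[-0.06,0,0],"fingers":5},{"delta_pos":[0,0,0],"turn":[-0.06,0,0],"fingers":5},{"delta_pos":[0,0,0],"turn":[-0.06,0,0],"fingers":5},{"delta_pos":[0,0,0],"turn":[-0.06,0,0],"fingers":5}]'
python3 -m jog '[{"delta_pos":[0,0,0],"turn":[-0.06,0,0],"fingers":5},{"delta_pos":[0,0,0],"turn":[-0.06,0,0],"fingers":5},{"delta_pos":[0,0,0],"turn":[-0.06,0,0],"fingers":5},{"delta_pos":[0,0,0],"turn":[0,0,0],"fingers":5},{"delta_pos":[0,0,0],"turn":[0,0,0],"fingers":5},{"delta_pos":[0,0,0],"turn":[0,0,0],"fingers":5},{"delta_pos":[0,0,0],"turn":[0,0,0],"fingers":5},{"delta_pos":[0,0,0],"turn":[0,0,0],"fingers":5}]'
python3 -m jog '[{"delta_pos":[0,0,-3.5],"turn":[0.11,0,0],"fingers":5},{"delta_pos":[0,0,0],"turn":[0.13,0,0],"fingers":5},{"delta_pos":[0,0,0],"turn":[0.13,0,0],"fingers":5},{"delta_pos":[0,0,0],"turn":[0.12,0,0],"fingers":5},{"delta_pos":[0,0,0],"turn":[0,0,0],"fingers":5}]'
python3 - <<'E'
from h import *
st(); shot('wrist','w18'); print(balls('w18'))
print(proj('w18',(.5,.2,.07)))
E
```

```text
time_s: 35.65
ee_pos: [0.542, 0.2003, 0.1753]
tool_rot: [2.131, 1.962, 0.31]
ft_force: [0.1, -0.1, -0.6]
grip_width: 0.0119
grasp_force: 45.0
time_s: 36.65
ee_pos: [0.5423, 0.2011, 0.1754]
tool_rot: [2.019, 1.86, 0.467]
ft_force: [0.4, -0.2, -1.1]
grip_width: 0.0115
grasp_force: 45.0
time_s: 37.28
ee_pos: [0.5272, 0.2016, 0.2055]
tool_rot: [-2.311, -2.125, -0.002]
ft_force: [-0.3, 0.5, -0.1]
grip_width: 0.0116
grasp_force: 45.0
37.275 [0.5272 0.2016 0.2055] 
 [[ 0.083  0.997 -0.001]
 [ 0.997 -0.083  0.002]
 [ 0.002 -0.001 -1.   ]] 0.0116 [-0.04  0.22 -0.46  1.71  0.1   1.24 -0.61] [-0.3  0.5 -0.1]
[(308, 160, 21), (258, 162, 21), (325, 166, 16), (279, 177, 13), (327, 225, 15)]
[281.07851199 199.77527454]
```

```bash
python3 -m jog '[{"delta_pos":[-4.7,2.44,0],"turn":[0,0,0],"fingers":5},{"delta_pos":[-4.7,2.44,0],"turn":[0,0,0],"fingers":5},{"delta_pos":[-4.7,2.44,0],"turn":[0,0,0],"fingers":5},{"delta_pos":[-4.7,2.44,0],"turn":[0,0,0],"fingers":5},{"delta_pos":[0,0,0],"turn":[0,0,-0.13],"fingers":5},{"delta_pos":[0,0,0],"turn":[0,0,-0.13],"fingers":5},{"delta_pos":[0,0,0],"turn":[0,0,-0.11],"fingers":5},{"delta_pos":[0,0,4],"turn":[0,0,0],"fingers":5},{"delta_pos":[0,0,4],"turn":[0,0,0],"fingers":5},{"delta_pos":[0,0,0],"turn":[0,0,0],"fingers":5}]'
python3 -c "
from h import *
st(); print(tool(to=(.6087,.006,.068)))"
```

```text
time_s: 38.58
ee_pos: [0.6051, 0.0078, 0.1236]
tool_rot: [-1.875, -2.517, 0.002]
ft_force: [-0.3, 0.0, -0.1]
grip_width: 0.0118
grasp_force: 45.0
38.575 [0.6051 0.0078 0.1236] 
 [[-0.286  0.958 -0.003]
 [ 0.958  0.286  0.001]
 [ 0.002 -0.003 -1.   ]] 0.0118 [ 0.21  0.36 -0.37  1.7   0.14  1.11  0.1 ] [-0.3  0.  -0.1]
[-0.28278114  0.30638181  5.55758082]
```

```bash
python3 -m jog '[{"delta_pos":[-0.25,0.3,2.5],"turn":[0,0,0],"fingers":5},{"delta_pos":[0,0,2.0],"turn":[0,0,0],"fingers":5},{"delta_pos":[0,0,0.8],"turn":[0,0,0],"fingers":5},{"delta_pos":[0,0,0],"turn":[0,0,0],"fingers":5}]'
python3 -m jog '[{"delta_pos":[0,0,0.2],"turn":[0,0,0],"fingers":5},{"delta_pos":[0,0,0.15],"turn":[0,0,0],"fingers":5},{"delta_pos":[0,0,0],"turn":[0,0,0],"fingers":5}]'
python3 -c "
from h import *
st()"
```

```text
time_s: 39.08
ee_pos: [0.6113, 0.006, 0.0731]
tool_rot: [-1.878, -2.518, -0.003]
ft_force: [-0.2, 0.1, -0.9]
grip_width: 0.0116
grasp_force: 45.0
time_s: 39.45
ee_pos: [0.6115, 0.0058, 0.0697]
tool_rot: [-1.878, -2.518, -0.003]
ft_force: [0.2, -0.3, -1.2]
grip_width: 0.0118
grasp_force: 45.0
39.45 [0.6115 0.0058 0.0697] 
 [[-0.285  0.959  0.001]
 [ 0.959  0.285  0.002]
 [ 0.002  0.001 -1.   ]] 0.0118 [ 0.21  0.43 -0.36  1.73  0.17  1.01  0.08] [ 0.2 -0.3 -1.2]
```

```bash
python3 -m jog '[{"delta_pos":[0,0,0.15],"turn":[0,0,0],"fingers":5},{"delta_pos":[0,0,0.05],"turn":[0,0,0],"fingers":5},{"delta_pos":[0,0,0],"turn":[0,0,0],"fingers":5}]'
python3 -c "
from h import *
st()"
```

```text
time_s: 39.83
ee_pos: [0.6114, 0.0059, 0.0675]
tool_rot: [-1.878, -2.518, -0.003]
ft_force: [-0.5, -0.2, -0.7]
grip_width: 0.0115
grasp_force: 45.0
39.825 [0.6114 0.0059 0.0675] 
 [[-0.285  0.959  0.001]
 [ 0.959  0.285  0.002]
 [ 0.002  0.001 -1.   ]] 0.0115 [ 0.21  0.43 -0.36  1.73  0.17  1.01  0.08] [-0.5 -0.2 -0.7]
```

```bash
python3 -m jog '[{"delta_pos":[0,0,0.05],"turn":[0,0,0],"fingers":5},{"delta_pos":[0,0,0],"turn":[0,0,0],"fingers":50},{"delta_pos":[0,0,0],"turn":[0,0,0],"fingers":50},{"delta_pos":[0,0,0],"turn":[0,0,0],"fingers":50},{"delta_pos":[0,0,-3],"turn":[0,0,0],"fingers":50},{"delta_pos":[0,0,-5],"turn":[0,0,0],"fingers":50},{"delta_pos":[0,0,-5],"turn":[0,0,0],"fingers":50},{"delta_pos":[0,0,-5],"turn":[0,0,0],"fingers":50},{"delta_pos":[0,0,0],"turn":[0,0,0],"fingers":50}]'
python3 - <<'E'
from h import *
st(); d=shot('top','top20')['image']; shot('scene','s20')
# ascii brightness/saturation of pot interior (top)
hsv=cv2.cvtColor(d,cv2.COLOR_BGR2HSV)
for v in range(168,216,1): print(''.join('G' if 40<h<85 and s>80 else '#' if (s<60 and x>165) else '+' if (s<75 and x>110) else '.' for h,s,x in hsv[v,245:300]))
s=manip.sense(); e=s['ee_pos']; k=np.array([.3643,.269]); print(tool(to=(k[0],k[1],e[2])))
E
```

```text
time_s: 40.95
ee_pos: [0.6133, 0.0059, 0.2517]
tool_rot: [1.875, 2.514, 0.01]
ft_force: [-0.1, 0.9, -0.3]
grip_width: 0.0435
grasp_force: 0.0
40.95 [0.6133 0.0059 0.2517] 
 [[-0.285  0.959  0.008]
 [ 0.959  0.285  0.002]
 [-0.001  0.008 -1.   ]] 0.0435 [ 0.23  0.27 -0.38  1.53  0.1   1.34  0.13] [-0.1  0.9 -0.3]
.......................................................
.......................................................
.......................................................
.......................+####+++........................
...................###++++++++##++.....................
................###++++......++++##+...................
...............##++.............+++##+.................
.............##++.................+++##................
............##++..................++++##...............
...........#++++.......+++........+++++##..............
..........#++++......+++++++++++.+++++++##.............
.........#+++..+..++++++++++++++++##+++++##............
........+#++++...+++++++++++++++######+++##+...........
........#++++..++++++++++++++++########+++##...........
..
[... 1251 characters left out ...]
..+.++##############++............
...........#++++.+.+++.+++++############++.............
............+#+++++.++..+++++++########++..............
.............##++++.+...+#++++++++####++...............
..............###++++++.+##++.++++##++.................
................+#+++++++++++++####+...................
..................+#############++.....................
.....................+######++++.......................
...........................+...........................
.......................................................
............................+....+.....................
............................+..+.+.+...................
[ 3.22987381e+01 -1.61770535e+01  1.19757687e-02]
```

```bash
python3 -m jog '[{"delta_pos":[5.4,-2.35,0],"turn":[0,0,0],"fingers":60},{"delta_pos":[5.4,-2.35,0],"turn":[0,0,0],"fingers":60},{"delta_pos":[5.4,-2.35,0],"turn":[0,0,0],"fingers":60},{"delta_pos":[0,0,0],"turn":[0,0,0.15],"fingers":60},{"delta_pos":[0,0,0],"turn":[0,0,0.139],"fingers":60},{"delta_pos":[0,0,0],"turn":[0,0,0],"fingers":60},{"delta_pos":[0,0,0],"turn":[0,0,0],"fingers":60}]'
python3 - <<'E'
from h import *
st(); im=shot('wrist','w21')['image']; print(proj('w21',(.5,.2,.02)),balls('w21'))
g=cv2.cvtColor(im,cv2.COLOR_BGR2GRAY); g2=cv2.resize(g,None,fx=3,fy=3,interpolation=cv2.INTER_CUBIC)
c=cv2.HoughCircles(cv2.GaussianBlur(g2,(7,7),0),cv2.HOUGH_GRADIENT,1.5,36,param1=60,param2=22,minRadius=22,maxRadius=44)
print([(round(x/3),round(y/3),round(r/3)) for x,y,r in c[0].tolist() if y/3<230])
t=shot('top','top21')['image']; hsv=cv2.cvtColor(t,cv2.COLOR_BGR2HSV)
m=cv2.inRange(hsv,(0,0,150),(180,70,255)); n,l,s,c=cv2.connectedComponentsWithStats(m[100:300,190:470])
print([(s[i,4].item(),(c[i]+[190,100]).round().tolist()) for i in range(1,n) if s[i,4]>6])
u,v=proj('w21',(.5,.2,.015)).astype(int)
a=cv2.resize(hsv:=cv2.cvtColor(im,cv2.COLOR_BGR2HSV),(320,200),interpolation=cv2.INTER_AREA)
for y in range(max(0,v//2-34),v//2+34): print(''.join('G' if 40<h<85 and s_>80 else '?' if s_>85 else chr(ord('0')+min(9,int(x)//26)) for h,s_,x in a[y,u//2-36:u//2+36]))
E
```

```text
time_s: 41.92
ee_pos: [0.4973, 0.1405, 0.2463]
tool_rot: [-2.217, -2.223, -0.001]
ft_force: [0.2, 0.1, -0.3]
grip_width: 0.0519
grasp_force: 0.0
41.925 [0.4973 0.1405 0.2463] 
 [[-0.003  1.    -0.001]
 [ 1.     0.003  0.002]
 [ 0.002 -0.001 -1.   ]] 0.0519 [ 0.09  0.09 -0.47  1.76  0.04  1.31 -0.39] [ 0.2  0.1 -0.3]
[314.86808163 118.86810052] [(346, 158, 21), (284, 96, 20), (294, 159, 21), (311, 154, 14), (330, 75, 17)]
[(206, 159, 14), (121, 24, 13), (310, 157, 9), (147, 39, 12), (333, 154, 9), (229, 145, 10), (302, 104, 9), (290, 165, 12), (351, 163, 13), (305, 85, 14), (331, 72, 14), (291, 92, 10), (279, 122, 8), (353, 82, 13), (545, 73, 13), (523, 77, 12), (158, 62, 12), (260, 167, 14), (453, 213, 7), (320, 173, 10), (633, 127, 11), (208, 45, 14), (352, 184, 9), (231, 199, 14), (38, 49, 8), (309, 177, 9), (103, 41, 14), (445, 228, 11), (248, 151, 10)]
[(430, [202.0, 145.0]), (219, [341.0, 171.0]), (55, [253.0, 197.0]), (1033, [241.0, 239.0]), (1440, [223.0, 280.0])]
????????????????????????????????????????????????????????????????????????
?????????????????????????????????????????
[... 4149 characters left out ...]
665444345777654456666666666656787??????????
?????????????????88766666666666666666666666666666666666666787???????????
??????????????????887666666666666666666666666666666666666787????????????
???????????????????7886666666666666666666666666666666667887?????????????
????????????????????7887666666666666666666666666666666888???????????????
??????????????????????8887666666666666666666666666667887????????????????
????????????????????????888766666666666666666666667888??????????????????
?????????????????????????788887666666666666666678888????????????????????
????????????????????????????7888877777767777888887??????????????????????
???????????????????????????????7888888888888887?????????????????????????
```

```bash
python3 - <<'E'
from h import *
for f in ('top0','top21'):
    hsv=cv2.cvtColor(np.load(f'pics/{f}.npz')['image'],cv2.COLOR_BGR2HSV); m=cv2.inRange(hsv,(0,0,140),(180,75,255)); n,l,s,c=cv2.connectedComponentsWithStats(m[100:270,310:470])
    print(f,[(s[i,4].item(),(c[i]+[310,100]).round().tolist()) for i in range(1,n) if s[i,4]>4], hsv[135:200:13,380:430:12,2].tolist())
E
python3 -m jog '[{"delta_pos":[4.3,-4.4,0],"turn":[0,0,0],"fingers":60},{"delta_pos":[4.3,-4.4,0],"turn":[0,0,0],"fingers":60},{"delta_pos":[4.25,-4.4,0],"turn":[0,0,0],"fingers":60},{"delta_pos":[0,0,3],"turn":[0,0,0],"fingers":60},{"delta_pos":[0,0,0],"turn":[0,0,0],"fingers":60}]'
python3 -c "
from h import *
st(); print(tool(to=(.3643,.269,.118)))"
```

```text
top0 [(220, [341.0, 173.0]), (22, [382.0, 172.0]), (23, [406.0, 174.0]), (20, [416.0, 177.0]), (22, [390.0, 184.0]), (21, [405.0, 185.0]), (19, [417.0, 185.0])] [[127, 153, 154, 154, 168], [112, 189, 119, 181, 143], [118, 180, 116, 182, 111], [157, 162, 169, 172, 97], [189, 102, 172, 190, 115]]
top21 [(256, [340.0, 171.0])] [[143, 172, 173, 174, 189], [124, 213, 135, 206, 163], [130, 200, 127, 202, 124], [127, 181, 136, 199, 107], [194, 108, 174, 116, 119]]
time_s: 42.65
ee_pos: [0.3645, 0.2686, 0.2159]
tool_rot: [-2.219, -2.222, 0.002]
ft_force: [1.3, 0.3, -0.1]
grip_width: 0.0518
grasp_force: 0.0
42.65 [0.3645 0.2686 0.2159] 
 [[-0.002  1.    -0.002]
 [ 1.     0.002 -0.   ]
 [-0.    -0.002 -1.   ]] 0.0518 [-0.07 -0.03 -0.64  1.93 -0.02  1.24 -0.7 ] [ 1.3  0.3 -0.1]
[ 4.53372815e-02 -2.93400919e-03  9.79164315e+00]
```

```bash
python3 -m jog '[{"delta_pos":[0,0,4],"turn":[0,0,0],"fingers":60},{"delta_pos":[0,0,3.8],"turn":[0,0,0],"fingers":60},{"delta_pos":[0,0,2],"turn":[0,0,0],"fingers":60},{"delta_pos":[0,0,0],"turn":[0,0,0],"fingers":60},{"delta_pos":[0,0,0],"turn":[0,0,0],"fingers":10},{"delta_pos":[0,0,0],"turn":[0,0,0],"fingers":10},{"delta_pos":[0,0,0],"turn":[0,0,0],"fingers":10},{"delta_pos":[0,0,0],"turn":[0,0,0],"fingers":10}]' 12
python3 -m jog '[{"delta_pos":[0.45,1.62,0],"turn":[0,0,0],"fingers":10},{"delta_pos":[0.18,1.67,0],"turn":[0,0,0],"fingers":10},{"delta_pos":[-0.08,1.68,0],"turn":[0,0,0],"fingers":10},{"delta_pos":[-0.35,1.64,0],"turn":[0,0,0],"fingers":10},{"delta_pos":[-0.61,1.56,0],"turn":[0,0,0],"fingers":10},{"delta_pos":[-0.85,1.45,0],"turn":[0,0,0],"fingers":10},{"delta_pos":[-1.07,1.29,0],"turn":[0,0,0],"fingers":10},{"delta_pos":[-1.26,1.11,0],"turn":[0,0,0],"fingers":10},{"delta_pos":[-1.42,0.89,0],"turn":[0,0,0],"fingers":10},{"delta_pos":[-1.3,0.55,0],"turn":[0,0,0],"fingers":10}]'
python3 -c "
from h import *
st()"
```

```text
time_s: 43.65
ee_pos: [0.3655, 0.2698, 0.1197]
tool_rot: [-2.221, -2.221, -0.003]
ft_force: [-0.7, 1.2, 2.8]
grip_width: 0.0217
grasp_force: 12.0
time_s: 44.9
ee_pos: [0.5006, 0.205, 0.1191]
tool_rot: [-2.221, -2.22, -0.002]
ft_force: [-3.4, 3.6, -2.0]
grip_width: 0.0215
grasp_force: 12.0
44.9 [0.5006 0.205  0.1191] 
 [[ 0.001  1.     0.   ]
 [ 1.    -0.001  0.002]
 [ 0.002  0.    -1.   ]] 0.0215 [ 0.02  0.26 -0.55  1.85  0.16  1.07 -0.6 ] [-3.4  3.6 -2. ]
```

Near closed; press on gently to the stop.

```bash
python3 -m jog '[{"delta_pos":[-0.15,0.05,0],"turn":[0,0,0],"fingers":10},{"delta_pos":[-0.15,0.05,0],"turn":[0,0,0],"fingers":10},{"delta_pos":[0,0,0],"turn":[0,0,0],"fingers":10}]'
python3 -m jog '[{"delta_pos":[-0.15,0.05,0],"turn":[0,0,0],"fingers":10},{"delta_pos":[-0.1,0.03,0],"turn":[0,0,0],"fingers":10},{"delta_pos":[0,0,0],"turn":[0,0,0],"fingers":10}]'
```

```text
time_s: 45.28
ee_pos: [0.5011, 0.2033, 0.1191]
tool_rot: [-2.221, -2.221, -0.003]
ft_force: [0.3, 0.1, -7.0]
grip_width: 0.0214
grasp_force: 12.0
time_s: 45.65
ee_pos: [0.5018, 0.2011, 0.1192]
tool_rot: [-2.22, -2.221, -0.003]
ft_force: [-1.2, 2.8, -6.8]
grip_width: 0.0216
grasp_force: 12.0
```

```bash
python3 -m jog '[{"delta_pos":[-0.15,0.05,0],"turn":[0,0,0],"fingers":10},{"delta_pos":[-0.1,0.03,0],"turn":[0,0,0],"fingers":10},{"delta_pos":[0,0,0],"turn":[0,0,0],"fingers":10}]'
python3 -m jog '[{"delta_pos":[-0.15,0.05,0],"turn":[0,0,0],"fingers":10},{"delta_pos":[-0.1,0.03,0],"turn":[0,0,0],"fingers":10},{"delta_pos":[0,0,0],"turn":[0,0,0],"fingers":10}]'
python3 -m jog '[{"delta_pos":[-0.15,0.05,0],"turn":[0,0,0],"fingers":10},{"delta_pos":[-0.1,0.03,0],"turn":[0,0,0],"fingers":10},{"delta_pos":[0,0,0],"turn":[0,0,0],"fingers":10}]'
```

```text
time_s: 46.02
ee_pos: [0.5027, 0.1981, 0.1192]
tool_rot: [-2.221, -2.22, -0.002]
ft_force: [-1.7, 1.9, -6.6]
grip_width: 0.0215
grasp_force: 12.0
time_s: 46.4
ee_pos: [0.5033, 0.196, 0.1192]
tool_rot: [-2.22, -2.22, -0.002]
ft_force: [-3.9, 3.8, -5.6]
grip_width: 0.0215
grasp_force: 12.0
time_s: 46.78
ee_pos: [0.5033, 0.1958, 0.1192]
tool_rot: [-2.217, -2.221, -0.004]
ft_force: [-6.1, 9.2, -7.1]
grip_width: 0.0217
grasp_force: 12.0
```

Stop reached (force rising, motion stopped; y=0.196 matches the pot centre measured earlier). Final nudge, release, retreat.

```bash
python3 -m jog '[{"delta_pos":[-0.1,0.03,0],"turn":[0,0,0],"fingers":10},{"delta_pos":[0,0,0],"turn":[0,0,0],"fingers":10}]'
python3 -m jog '[{"delta_pos":[0.2,-0.05,0],"turn":[0,0,0],"fingers":10},{"delta_pos":[0,0,0],"turn":[0,0,0],"fingers":60},{"delta_pos":[0,0,0],"turn":[0,0,0],"fingers":60},{"delta_pos":[0,0,0],"turn":[0,0,0],"fingers":60},{"delta_pos":[0,0,-3],"turn":[0,0,0],"fingers":60},{"delta_pos":[0,0,-5],"turn":[0,0,0],"fingers":60},{"delta_pos":[0,0,-4],"turn":[0,0,0],"fingers":60},{"delta_pos":[-5,0,0],"turn":[0,0,0],"fingers":60},{"delta_pos":[-5,0,0],"turn":[0,0,0],"fingers":60},{"delta_pos":[0,0,0],"turn":[0,0,0],"fingers":60}]'
python3 - <<'E'
from h import *
t=shot('top','top30')['image']; w=shot('wrist','w30')['image']; st()
def knob(f,reg):
    im=np.load(f'pics/{f}.npz')['image']; h=cv2.cvtColor(im,cv2.COLOR_BGR2HSV); x0,y0,x1,y1=reg
    m=cv2.inRange(h,(0,80,20),(12,255,130))[y0:y1,x0:x1]; n,l,s,c=cv2.connectedComponentsWithStats(m)
    return [(s[i,4].item(),(c[i]+[x0,y0]).round(1).tolist()) for i in range(1,n) if s[i,4]>8]
print(knob('top0',(250,170,290,210)),knob('top30',(250,170,290,210)))
# scoop position
for f in ('top0','top30'):
    h=cv2.cvtColor(np.load(f'pics/{f}.npz')['image'],cv2.COLOR_BGR2HSV); m=cv2.inRange(h,(0,0,120),(180,80,255))[140:200,315:365]; M=cv2.moments(m,True); print(f,M['m00'],M['m10']/M['m00']+315,M['m01']/M['m00']+140)
E
```

```text
time_s: 47.02
ee_pos: [0.5033, 0.1957, 0.1192]
tool_rot: [-2.215, -2.222, -0.005]
ft_force: [-6.8, 12.9, -8.2]
grip_width: 0.0215
grasp_force: 12.0
time_s: 48.28
ee_pos: [0.5049, 0.0893, 0.2394]
tool_rot: [2.229, 2.213, 0.002]
ft_force: [-0.8, -0.3, -0.5]
grip_width: 0.0523
grasp_force: 0.0
48.375 [0.5044 0.0937 0.2394] 
 [[ 0.002  1.     0.001]
 [ 1.    -0.002  0.002]
 [ 0.002  0.001 -1.   ]] 0.0523 [ 0.19  0.08 -0.49  1.78  0.04  1.29 -0.3 ] [ 0.7  0.9 -0. ]
[(9, [288.0, 177.6]), (49, [265.5, 188.6]), (25, [287.2, 207.0])] [(205, [286.3, 184.3]), (47, [268.5, 187.8])]
top0 271.0 340.08856088560884 172.1881918819188
top30 145.0 344.6137931034483 169.7103448275862
```

```bash
python3 -m jog '[{"delta_pos":[5,0,-2],"turn":[0,0,0],"fingers":60},{"delta_pos":[5,0,-2],"turn":[0,0,0],"fingers":60},{"delta_pos":[4,0,0],"turn":[0,0,0],"fingers":60},{"delta_pos":[0,0,0],"turn":[0,0,0],"fingers":60},{"delta_pos":[0,0,0],"turn":[0,0,0],"fingers":60}]'
python3 - <<'E'
from h import *
shot('top','top31'); st()
for f in ('top0','top31'):
    h=cv2.cvtColor(np.load(f'pics/{f}.npz')['image'],cv2.COLOR_BGR2HSV); m=cv2.inRange(h,(0,0,120),(180,80,255))[140:200,315:365]; M=cv2.moments(m,True); print(f,M['m00'],M['m10']/M['m00']+315,M['m01']/M['m00']+140, cv2.minAreaRect(cv2.findNonZero(m)))
a=np.load('pics/top0.npz')['image'].astype(int); b=np.load('pics/top31.npz')['image'].astype(int)
d=(np.abs(a-b).max(2)>60).astype(np.uint8)[60:260,300:470]; n,l,s,c=cv2.connectedComponentsWithStats(d); print([(s[i].tolist()) for i in range(1,n) if s[i,4]>10],'offset 300,60')
E
```

```text
time_s: 49.0
ee_pos: [0.504, 0.2343, 0.2791]
tool_rot: [-2.219, -2.222, -0.002]
ft_force: [0.3, -0.5, -0.7]
grip_width: 0.0522
grasp_force: 0.0
49.05 [0.5042 0.2335 0.2791] 
 [[ 0.     1.     0.   ]
 [ 1.    -0.     0.001]
 [ 0.001  0.    -1.   ]] 0.0521 [ 0.01  0.17 -0.59  1.62  0.1   1.38 -0.59] [ 0.6 -0.1 -0.5]
top0 271.0 340.08856088560884 172.1881918819188 ((23.972476959228516, 29.40825843811035), (22.22157096862793, 20.018569946289062), 73.3007583618164)
top31 120.0 340.05833333333334 167.44166666666666 ((23.72307777404785, 27.9846134185791), (22.27726936340332, 19.996919631958008), 74.74488067626953)
[[83, 110, 5, 6, 18], [109, 113, 4, 5, 14], [28, 123, 4, 4, 11], [103, 123, 5, 5, 19], [115, 123, 5, 6, 23], [112, 129, 9, 4, 16], [109, 169, 12, 16, 74], [6, 179, 20, 21, 205]] offset 300,60
```

```bash
python3 - <<'E'
from h import *
for f in ('top0','top3','top21','top31'):
    h=cv2.cvtColor(np.load(f'pics/{f}.npz')['image'],cv2.COLOR_BGR2HSV)[215:260,385:435]; m=cv2.inRange(h,(17,110,60),(30,255,255)); 
    if m.any(): print(f,int((m>0).sum()),cv2.minAreaRect(cv2.findNonZero(m)), h[20:30:4,20:32:4].tolist()[0])
E
```

```text
top0 64 ((24.550003051757812, 24.150001525878906), (16.443843841552734, 18.024980545043945), 71.56504821777344) [[17, 161, 173], [16, 154, 119], [16, 161, 171]]
top21 141 ((24.515464782714844, 24.65979766845703), (17.46395492553711, 18.885438919067383), 66.03751373291016) [[17, 158, 204], [16, 158, 132], [17, 159, 194]]
top31 109 ((23.800003051757812, 24.100000381469727), (16.994115829467773, 17.441329956054688), 63.43495178222656) [[17, 157, 206], [16, 161, 127], [15, 157, 107]]
```

```bash
python3 -c "
from rig import manip
print(manip.hand_in())"
```

```text
the job is handed in; nothing more can be done
None
```

I handed the job in at about 49 s: barrel and all six balls went into the middle pot, the scoop is level on its mat, and the cover is closed against its stop. After the last pour I had no pictures left to view, so I confirmed it by image code: the tray was empty and no stray balls showed, but I could not count all six in the pot.

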